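# Tap a bearing cup square into a tilted encoder housing

## Robot

A 6-joint arm with a two-finger parallel gripper is mounted at the origin on the work surface. World frame = base frame: x ahead of the robot, y to its left, z up, the work surface at z = 0. Lengths are in mm, angles in rad, forces in N, time in s.
With the tool pointing down it reaches from about 325 to 850 mm from the base axis. Payload 15.5 kg.
Tool frame: the origin (TCP) lies at the very end of the fingers, on their centre line; the grasp point (between the pads) lies 19 mm behind it; z points along the fingers, y is the line along which they close (so a half turn about z gives the same grasp; the last joint's range is limited). The gripper opens to 91 mm and grips with 3 to 60 N. Pads are 32 mm wide; open, the fingers measure 118 mm over their backs; the gripper's body (76 mm by 178 mm) begins 60 mm behind the grasp point.
Start: joints at [1.024, 0.494, 1.345, -0, 1.302, -0.096], TCP at [272.299, 562.565, 191.315] pointing down, gripper open.
Joint ranges: [-2.91, 2.91], [-0.82, 2.16], [0.22, 2.67], [-1.22, 4.37], [0.12, 2.79], [-3.08, 3.08]. Speed limits (rad/s): [1.89, 1.89, 2.57, 3.01, 3.01, 3.01].

## Interface

Orientations are given as a 3x3 rotation matrix whose columns are the frame's x, y, z axes.
In Python, from station import state, optics, robot gives the robot as it stands.
- The arm moves only by the tool jog_arm, never from a script. Its argument "deltas" is a list of rows, each an object of numbers: "dx", "dy", "dz": the shift along the tool's x, y, z in m; "yaw": the turn about the tool's z in rad; "claw": the finger opening in m, from 0 to 0.0912. In form: [{"dx": .., "dy": .., "dz": .., "yaw": .., "claw": ..}, ...]. A call has exactly 5 rows; each row is the pose to reach, as a shift and turn from the pose commanded when the call began, along the tool's axes at that moment; what a row does not reach only later rows make up. A row lasts 1/12 s, in which the tool goes at most 41.7 mm and 7.16 degrees, less where a joint would pass 70% of its speed; a pose out of reach is approached as far as the arm can. A call with a gripper value outside its range is refused whole. The fingers move at their own pace and stop on an object; the grip force is fixed at half the most. Time passes only in rows, so rows that repeat a pose let the fingers close, or fill a call up. It gives the time, the measured TCP pose, the force, the opening and the grip force at its end, in the units of the state.
- state(): the state, without advancing time (a new reading comes with each control period).
- optics.get_image(name): name is "side" or "top" or "wrist"; returns a dict with "frame" (420x560x3 uint8, red, green, blue), "range_z" (420x560 float32, mm along the optical axis (not along the pixel's ray), 0 where there is no reading), "fov_y" (degrees; the focal length in pixels is half the picture's height over the tangent of half this angle, whatever the lens; pixels are square), "cx", "cy" (the principal point, pixels), "T" (4x4, takes a point from camera to world coordinates); the wrist camera has in their place "tool_from_camera" (4x4, takes a point from camera to tool coordinates, whose origin is the TCP and whose axes are the flange's). Camera axes: x right, y down, z forward; pixel columns grow to the right and rows downward; lengths in mm; the calibration is good to about 2 mm. A picture is of the moment at which its call begins: read the wrist's pose just before it.
- robot.job_done(): hands the job in; it is judged then, once.
The state is a dict: "t": time; "qpos": joint angles; "dq": joint speeds; "effort": joint torques, N m; "tcp_pos": TCP position; "ee_rot": TCP orientation; "ft_force": force on the tool from outside, world axes, zero at the start; "moment": the same for the moment, N m; "gripper_width": opening from 0.0 (shut) to 1.0 (fully open); "gripper_force": force on a finger pad.
Only numpy, scipy, OpenCV 4.12 (cv2) and the standard library are available. Lean on these libraries where they do the work, as an engineer would, in place of code of your own. Each camera call takes 0.05 s, during which the arm holds its last target. There are 200 camera calls.

## Task

Take the yellow-handled nylon drift from the tool stand and, with the drift only, tap the brass bearing cup down into the housing in the tilted vise, working in small steps alternately round its rim so that it goes in square and never cocks, until its flange sits fully home on the housing face all round. Then put the drift back upright in the stand, and leave the other tools, the probe mast and the shielded module undisturbed.

Things in the scene. Friction and masses are not known exactly. Their poses are not given: they have to be found in the camera images.
- fixture: blue tilting vise standing fixed on the bench: base plate 130 x 135 x 14 mm and two cheeks 50 mm long, 12 mm thick at y = +-58 mm, up to 92 mm high; origin at the centre of its underside, z up; its x axis lies across the tilt pivot, and the housing's face leans towards its -x; does not move
- housing: aluminium housing block 90 x 100 x 40 mm between the cheeks, locked leaning 22 to 36 degrees towards the vise's -x (the robot's side); origin at the block's centre, 70 mm above the bench; z is the bore's axis, out of the mouth; y is the tilt pivot. Bore 49 mm across. A fixed dark steel spindle stub, 14 mm in diameter, stands on the bore axis and ends 48 mm from the origin (28 mm above the face)
- mouth (a point): centre of the bore mouth on the housing's upper face, 20 mm from the housing origin along its z; same axes as the housing. Home is the cup's origin at this point, its flange flat on the housing face, which stops any part of the flange that meets it
- cup: brass bearing cup: ring with a skirt in the bore and a flat flange 60 mm outside, 36 mm inside diameter, 6 mm thick; origin at the centre of the flange's underside, z along its own axis, outward. Starts with its origin 10 to 14 mm above the mouth, up to 4 degrees out of square. Slides along the bore and tips about its origin; stays as left. Over 8 degrees out of square is cocked and spoilt
- rim (a point): centre of the flange's upper face, 6 mm from the cup's origin along its z. Tap the flat ring 18 to 30 mm from it. About 6 N starts the cup moving, 10 N moves it at 15 mm/s, faster takes more. Of a push at 24 mm radius about half sinks the cup and half tips that side down (3 mm of push: 1.5 mm deeper, 0.06 rad of tip; on the diagonals of its x and y 2 mm, 0.05 rad)
- stand: plywood tool stand fixed on the bench, 75 x 130 x 65 mm high; origin at the centre of its underside; three through holes 20 mm across in its top, at y = -42, 0 and +42 mm on its own y axis
- drift: loose nylon drift in one of the stand's holes, 100 g: white round tip 14 mm in diameter, 60 mm long, end chamfered, then a yellow guard disc 28 mm across from 60 to 66 mm, then a round yellow handle 18 mm in diameter from 66 to 112 mm; origin at the centre of the tip's end, z along it towards the handle. In the stand the guard rests on the stand's top, origin 5 mm above the bench
- punch: bystander: steel punch with black handle in another hole of the stand, guard 28 mm across on the stand's top, handle top 108 mm from its origin (tip end); leave it
- driver: bystander: nut driver with red handle in the remaining hole of the stand, guard 28 mm across on the stand's top, handle top 112 mm from its origin (tip end); leave it
- mast: bystander: loose probe mast on the bench between vise and stand: dark round foot 68 mm in diameter, 16 mm high, a 10 mm steel rod up to 260 mm and a small black clamp at 235 mm with a copper pin reaching 30 mm out along its x; origin at the centre of its underside; leave it
- mast_top (a point): top of the mast's rod, 260 mm above its foot's underside
- module: bystander: foil-shielded module box 75 x 100 x 34 mm with copper tape and a yellow end, loose on the bench; origin at the centre of its underside; leave it
Not all that is in view belongs to the job. Of the things like the fixture, leave any that is green; of the rest the larger one is meant.

How it is judged:
By the outcome, as a careful person would: the job done as asked, in the order asked, and still so for the second after the job is handed in, with the robot touching nothing.
It also fails if it takes over 72 s, if anything falls off the work surface, if the arm or the gripper's body presses on something with over 40 N, if the wrist force passes 120 N, or if a joint passes its speed limit or range.

## Working session

There is one attempt and no reset: what is moved stays moved. The work goes in short steps, Python scripts to look and compute and a tool call to move; the robot and the scene stay as the last step left them, time stands still between calls to the robot, and variables do not carry over. Pictures are saved under pics/ and viewed, at most 10 in all, crops included, and the job is handed in when it is done.

Besides the shell and the picture viewer there is one more tool, called by a JSON object that holds its "name" and its "arguments", one argument or row to a line. jog_arm: Moves the arm, as the interface text tells. Its arguments: {"type":"object","properties":{"deltas":{"type":"array"}},"required":["deltas"]}

```bash
ls; mkdir -p pics; python3 - <<'E'
from station import state, optics, robot
import cv2,numpy as np,pickle
s=state();print(s)
for n in("side","top"):
    d=optics.get_image(n);pickle.dump(d,open(n+'.pkl','wb'))
    cv2.imwrite(f'pics/{n}0.png',d['frame'][:,:,::-1]);print(n,d['fov_y'],d['cx'],d['cy'],d['T'])
E
```

```text
pics
{'t': 0.0, 'qpos': array([ 1.02453209e+00,  4.94194312e-01,  1.34613758e+00,  1.91269170e-05,
        1.30248093e+00, -9.55058383e-02]), 'dq': array([-3.43972769e-03, -9.39386252e-04, -1.61939681e-05,  1.73688573e-03,
        1.53468139e-03,  2.71435914e-04]), 'effort': array([-3.13445351e-03, -8.78821421e+01, -3.81855905e+01,  7.04606669e-02,
        5.34397946e-02, -2.14496654e-04]), 'tcp_pos': array([272.06286088, 562.22810623, 190.72917149]), 'ee_rot': array([[-9.00114710e-01,  4.35652484e-01, -6.49635725e-04],
       [ 4.35652947e-01,  9.00114128e-01, -1.03301977e-03],
       [ 1.34708664e-04, -1.21285201e-03, -9.99999255e-01]]), 'ft_force': array([-0.19422165,  0.69183384, -0.83536883]), 'moment': array([-0.02071781, -0.05006906, -0.0095618 ]), 'gripper_force': 0.0, 'gripper_width': 0.9986969428096245}
side 54.42555380196583 273.9778780870464 217.43451567033267 [[-9.57449196e-01 -1.69535057e-01  2.33557063e-01  4.13109980e+02]
 [-2.88403492e-01  5.92053766e-01 -7.52526255e-01  6.86404054e+02]
 [-1.06987576e-02 -7.87864330e-01 -6.15755905e-01  7.71157396e+02]
 [ 0.00000000e+00  0.00000000e+00  0.00000000e+00  1.00000000e+00]]
top 50.94085450960318 277.9190641252144 205.4542733672852 [[-2.80645309e-02 -9.86375915e-01  1.62095452e-01  4.37595591e+02]
 [-9.99481795e-01  3.02470326e-02  1.10117636e-02 -5.73292905e+01]
 [-1.57646449e-02 -1.61702414e-01 -9.86713639e-01  1.33591202e+03]
 [ 0.00000000e+00  0.00000000e+00  0.00000000e+00  1.00000000e+00]]
```

View pics/top0.png

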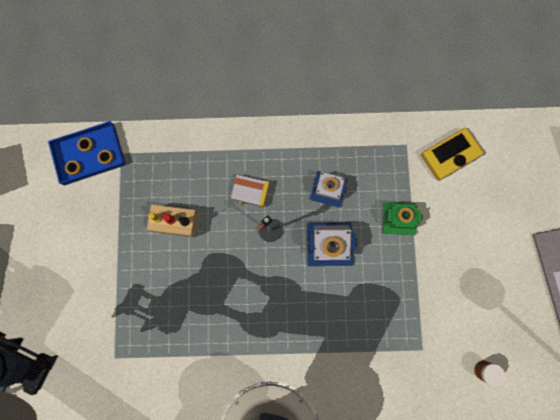

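View pics/side0.png

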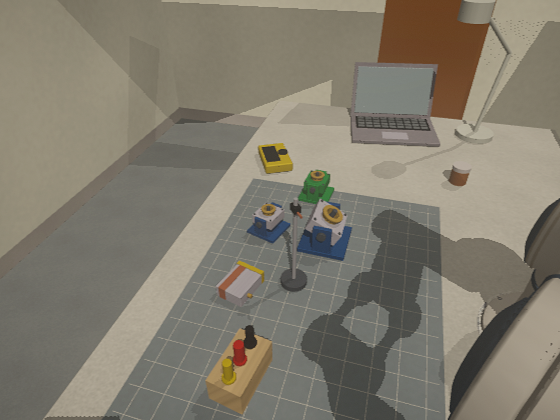

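The top view shows the larger blue vise at about (331,244), the mast at (268,228), and the stand at (172,220) with the yellow drift at its left end (153,216). The side view agrees.

```bash
cat > h.py <<'E'
import numpy as np,cv2,pickle
def cloud(d,T=None):
    T=d['T'] if T is None else T
    z=d['range_z'].astype(float);H,W=z.shape;f=H/2/np.tan(np.radians(d['fov_y']/2))
    u,v=np.meshgrid(np.arange(W),np.arange(H))
    P=np.stack([(u-d['cx'])*z/f,(v-d['cy'])*z/f,z,np.ones_like(z)],-1)
    P=(P@np.asarray(T).T)[...,:3];P[z<=0]=np.nan
    return P
def wrist(s,d):
    T=np.eye(4);T[:3,:3]=s['ee_rot'];T[:3,3]=s['tcp_pos']
    return T@d['tool_from_camera']
E
python3 - <<'E'
import pickle,numpy as np
from h import *
np.set_printoptions(precision=1,suppress=True)
for n,px in(("top",dict(drift=(153,216),red=(168,218),blk=(185,221),mast=(265,222),foot=(271,232),hub=(333,246),vis=(331,244),mod=(250,190),smallv=(329,187))),("side",dict(drift=(228,366),red=(239,347),blk=(250,332),hub=(332,215),foot=(293,281)))):
    d=pickle.load(open(n+'.pkl','rb'));P=cloud(d)
    for k,(u,v) in px.items():print(n,k,P[v,u])
    hsv=cv2.cvtColor(d['frame'],cv2.COLOR_RGB2HSV)
    m=(hsv[...,0]>20)&(hsv[...,0]<34)&(hsv[...,1]>150)&(P[...,2]>75)&(P[...,2]<130)&(P[...,1]>200)
    print('yel',m.sum(),np.median(P[m],0),P[m].min(0),P[m].max(0))
    # face plane: bright unsaturated within vise
    c=np.array([0,0]); 
d=pickle.load(open('side.pkl','rb'));P=cloud(d)
v=P[195:260,295:355].reshape(-1,3);print(np.nanmin(v,0),np.nanmax(v,0))
E
```

```text
top drift [618.4 306.8 118.4]
top red [612.1 265.7 114. ]
top blk [605.8 223.8  87.4]
top mast [576.  -11.8 245. ]
top foot [574.3 -19.5  15.9]
top hub [ 520.2 -192.5  114.3]
top vis [ 527.1 -189.1   97.1]
top mod [702.   40.3  30.2]
top smallv [ 699.1 -195.9   53. ]
yel 51 [619.2 310.3 112.4] [612.6 305.5  76.7] [628.2 319.1 121.1]
side drift [616.8 318.8 114.8]
side red [611.5 277.2 115.8]
side blk [604.3 236.9 111.2]
side hub [ 521.  -186.6  100.2]
side foot [579.2  -2.   16.3]
yel 180 [620.  319.  105.7] [613.6 306.7  75.9] [630.7 323.3 120.3]
[ 444.7 -443.6   -4. ] [673.4  10.3 260.1]
```

{"name": "jog_arm", "arguments": {
  "deltas": [
    {"dx":-0.035,"dy":-0.009,"dz":-0.01,"yaw":0.12},
    {"dx":-0.07,"dy":-0.018,"dz":-0.02,"yaw":0.24},
    {"dx":-0.11,"dy":-0.027,"dz":-0.03,"yaw":0.36},
    {"dx":-0.15,"dy":-0.036,"dz":-0.04,"yaw":0.48},
    {"dx":-0.19,"dy":-0.045,"dz":-0.05,"yaw":0.6}
  ]
}}

```text
invalid input at $.deltas[0]: expected keys dx, dy, dz, yaw, claw
```

{"name": "jog_arm", "arguments": {
  "deltas": [
    {"dx":-0.035,"dy":-0.009,"dz":-0.01,"yaw":0.12,"claw":0.09},
    {"dx":-0.07,"dy":-0.018,"dz":-0.02,"yaw":0.24,"claw":0.09},
    {"dx":-0.11,"dy":-0.027,"dz":-0.03,"yaw":0.36,"claw":0.09},
    {"dx":-0.15,"dy":-0.036,"dz":-0.04,"yaw":0.48,"claw":0.09},
    {"dx":-0.19,"dy":-0.045,"dz":-0.05,"yaw":0.6,"claw":0.09}
  ]
}}

```text
t: 0.52
tcp_pos: [423.5, 438.8, 241.2]
ee_rot: [[-0.492, 0.871, -0.0], [0.871, 0.492, -0.0], [-0.0, -0.001, -1.0]]
ft_force: [1.0, 1.0, 0.6]
gripper_width: 0.987
gripper_force: 0.0
```

{"name": "jog_arm", "arguments": {
  "deltas": [
    {"dx":-0.038,"dy":0.015,"dz":0,"yaw":0.124,"claw":0.09},
    {"dx":-0.076,"dy":0.03,"dz":0,"yaw":0.248,"claw":0.09},
    {"dx":-0.114,"dy":0.045,"dz":0,"yaw":0.372,"claw":0.09},
    {"dx":-0.152,"dy":0.06,"dz":0,"yaw":0.496,"claw":0.09},
    {"dx":-0.18,"dy":0.075,"dz":0,"yaw":0.62,"claw":0.09}
  ]
}}

```text
t: 0.93
tcp_pos: [578.8, 318.6, 240.7]
ee_rot: [[0.107, 0.994, -0.0], [0.994, -0.107, -0.001], [-0.001, -0.0, -1.0]]
ft_force: [-0.3, 0.3, 0.0]
gripper_width: 0.987
gripper_force: 0.0
```

```bash
python3 - <<'E'
from station import state, optics
from h import *
np.set_printoptions(precision=3,suppress=True)
s=state();d=optics.get_image('wrist');pickle.dump((s,d),open('w1.pkl','wb'))
cv2.imwrite('pics/w1.png',d['frame'][:,:,::-1]);print(s['tcp_pos'],s['ee_rot'],d['tool_from_camera'],d['fov_y'])
P=cloud(d,wrist(s,d));hsv=cv2.cvtColor(d['frame'],cv2.COLOR_RGB2HSV)
m=(hsv[...,0]>20)&(hsv[...,0]<34)&(hsv[...,1]>150)&(P[...,2]>90)
print(m.sum());print(np.median(P[m],0),np.percentile(P[m],[1,99],0))
t=m&(P[...,2]>np.percentile(P[m][:,2],99)-2);print(t.sum(),P[t].min(0),P[t].max(0))
E
```

```text
[578.81  318.592 240.65 ] [[ 0.107  0.994 -0.   ]
 [ 0.994 -0.107 -0.001]
 [-0.001 -0.    -1.   ]] [[   0.      -0.965   -0.261   73.721]
 [   1.      -0.       0.001    0.953]
 [  -0.001   -0.261    0.965 -192.578]
 [   0.       0.       0.       1.   ]] 62.0848932265699
318
[621.6   316.185 115.906] [[614.058 306.949  91.129]
 [629.796 322.428 117.96 ]]
153 [615.195 306.817 115.961] [630.033 321.204 118.267]
```

View pics/w1.png

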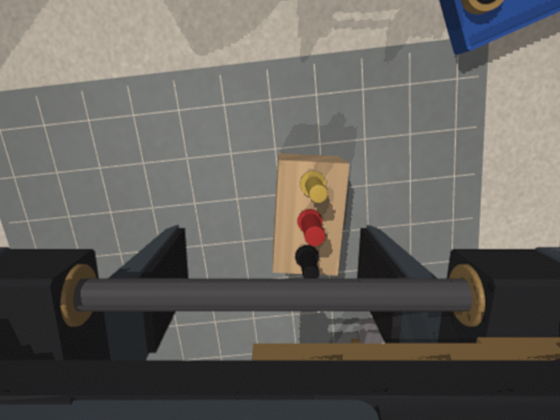

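The wrist view shows the drift's handle top at (318,192) and its guard at (313,184). Next to it are the red driver at (315,235) and the black punch. The drift axis is at about (622, 314.5).

{"name": "jog_arm", "arguments": {
  "deltas": [
    {"dx":0.001,"dy":0.036,"dz":0.0,"yaw":0.06,"claw":0.09},
    {"dx":0.001,"dy":0.0435,"dz":0.035,"yaw":0.06,"claw":0.09},
    {"dx":0.001,"dy":0.0435,"dz":0.07,"yaw":0.06,"claw":0.09},
    {"dx":0.001,"dy":0.0435,"dz":0.11,"yaw":0.06,"claw":0.09},
    {"dx":0.001,"dy":0.0435,"dz":0.14,"yaw":0.06,"claw":0.06}
  ]
}}

```text
t: 1.4
tcp_pos: [619.3, 317.3, 97.6]
ee_rot: [[0.159, 0.987, -0.002], [0.987, -0.159, -0.001], [-0.001, -0.002, -1.0]]
ft_force: [0.8, -0.1, -0.3]
gripper_width: 0.94
gripper_force: 0.0
```

{"name": "jog_arm", "arguments": {
  "deltas": [
    {"dx":0,"dy":0,"dz":0.025,"yaw":0,"claw":0.05},
    {"dx":0,"dy":0,"dz":0.025,"yaw":0,"claw":0.03},
    {"dx":0,"dy":0,"dz":0.025,"yaw":0,"claw":0.01},
    {"dx":0,"dy":0,"dz":0.025,"yaw":0,"claw":0.005},
    {"dx":0,"dy":0,"dz":0.025,"yaw":0,"claw":0.005}
  ]
}}

```text
t: 1.82
tcp_pos: [621.6, 318.5, 78.2]
ee_rot: [[0.159, 0.987, 0.003], [0.987, -0.159, 0.001], [0.002, 0.003, -1.0]]
ft_force: [0.1, 0.9, 0.6]
gripper_width: 0.578
gripper_force: 0.0
```

{"name": "jog_arm", "arguments": {
  "deltas": [
    {"dx":0,"dy":0,"dz":0,"yaw":0,"claw":0.005},
    {"dx":0,"dy":0,"dz":0,"yaw":0,"claw":0.005},
    {"dx":0,"dy":0,"dz":0,"yaw":0,"claw":0.005},
    {"dx":0,"dy":0,"dz":0,"yaw":0,"claw":0.005},
    {"dx":0,"dy":0,"dz":0,"yaw":0,"claw":0.005}
  ]
}}

```text
t: 2.23
tcp_pos: [620.4, 318.0, 76.2]
ee_rot: [[0.159, 0.987, 0.0], [0.987, -0.159, 0.0], [0.0, 0.0, -1.0]]
ft_force: [-0.3, -0.2, 0.2]
gripper_width: 0.214
gripper_force: 0.3
```

{"name": "jog_arm", "arguments": {
  "deltas": [
    {"dx":0,"dy":0,"dz":0,"yaw":0,"claw":0.005},
    {"dx":0,"dy":0,"dz":0,"yaw":0,"claw":0.005},
    {"dx":0,"dy":0,"dz":0,"yaw":0,"claw":0.005},
    {"dx":0,"dy":0,"dz":0,"yaw":0,"claw":0.005},
    {"dx":0,"dy":0,"dz":0,"yaw":0,"claw":0.005}
  ]
}}

```text
t: 2.65
tcp_pos: [620.4, 318.0, 76.0]
ee_rot: [[0.159, 0.987, 0.0], [0.987, -0.159, 0.0], [0.0, 0.0, -1.0]]
ft_force: [-0.7, -0.3, 1.6]
gripper_width: 0.191
gripper_force: 29.9
```

{"name": "jog_arm", "arguments": {
  "deltas": [
    {"dx":0,"dy":0,"dz":-0.02,"yaw":0,"claw":0.005},
    {"dx":0,"dy":0,"dz":-0.045,"yaw":0,"claw":0.005},
    {"dx":0,"dy":0,"dz":-0.08,"yaw":0,"claw":0.005},
    {"dx":0,"dy":0,"dz":-0.11,"yaw":0,"claw":0.005},
    {"dx":0,"dy":0,"dz":-0.13,"yaw":0,"claw":0.005}
  ]
}}

```text
t: 3.07
tcp_pos: [621.1, 318.2, 209.2]
ee_rot: [[0.159, 0.987, 0.003], [0.987, -0.159, 0.001], [0.002, 0.002, -1.0]]
ft_force: [1.1, 0.5, -0.9]
gripper_width: 0.192
gripper_force: 29.9
```

{"name": "jog_arm", "arguments": {
  "deltas": [
    {"dx":-0.028,"dy":-0.03,"dz":-0.005,"yaw":0,"claw":0.005},
    {"dx":-0.055,"dy":-0.06,"dz":-0.01,"yaw":0,"claw":0.005},
    {"dx":-0.083,"dy":-0.09,"dz":-0.015,"yaw":0,"claw":0.005},
    {"dx":-0.11,"dy":-0.12,"dz":-0.02,"yaw":0,"claw":0.005},
    {"dx":-0.138,"dy":-0.152,"dz":-0.02,"yaw":0,"claw":0.005}
  ]
}}

```text
t: 3.48
tcp_pos: [447.7, 205.6, 226.5]
ee_rot: [[0.159, 0.987, 0.001], [0.987, -0.159, 0.0], [0.0, 0.001, -1.0]]
ft_force: [0.9, -0.5, 0.1]
gripper_width: 0.187
gripper_force: 29.9
```

{"name": "jog_arm", "arguments": {
  "deltas": [
    {"dx":-0.039,"dy":0.002,"dz":0,"yaw":0,"claw":0.005},
    {"dx":-0.078,"dy":0.004,"dz":0,"yaw":0,"claw":0.005},
    {"dx":-0.118,"dy":0.006,"dz":0,"yaw":0,"claw":0.005},
    {"dx":-0.157,"dy":0.008,"dz":0,"yaw":0,"claw":0.005},
    {"dx":-0.197,"dy":0.01,"dz":0,"yaw":0,"claw":0.005}
  ]
}}

```text
t: 3.9
tcp_pos: [426.8, 8.8, 226.1]
ee_rot: [[0.159, 0.987, 0.0], [0.987, -0.159, -0.0], [0.0, 0.0, -1.0]]
ft_force: [1.5, -1.2, -1.1]
gripper_width: 0.187
gripper_force: 29.9
```

{"name": "jog_arm", "arguments": {
  "deltas": [
    {"dx":-0.038,"dy":0.015,"dz":0,"yaw":0,"claw":0.005},
    {"dx":-0.076,"dy":0.03,"dz":0,"yaw":0,"claw":0.005},
    {"dx":-0.114,"dy":0.046,"dz":0,"yaw":0,"claw":0.005},
    {"dx":-0.152,"dy":0.061,"dz":0,"yaw":0,"claw":0.005},
    {"dx":-0.19,"dy":0.076,"dz":0,"yaw":0,"claw":0.005}
  ]
}}

```text
t: 4.32
tcp_pos: [472.2, -191.6, 226.0]
ee_rot: [[0.16, 0.987, 0.0], [0.987, -0.16, -0.0], [0.0, 0.0, -1.0]]
ft_force: [0.8, 0.6, -0.1]
gripper_width: 0.191
gripper_force: 29.9
```

{"name": "jog_arm", "arguments": {
  "deltas": [
    {"dx":-0.025,"dy":0.02,"dz":0,"yaw":0,"claw":0.005},
    {"dx":-0.058,"dy":0.05,"dz":0,"yaw":0,"claw":0.005},
    {"dx":-0.058,"dy":0.05,"dz":0,"yaw":0,"claw":0.005},
    {"dx":-0.058,"dy":0.05,"dz":0,"yaw":0,"claw":0.005},
    {"dx":-0.058,"dy":0.05,"dz":0,"yaw":0,"claw":0.005}
  ]
}}

```text
t: 4.73
tcp_pos: [511.9, -254.1, 225.4]
ee_rot: [[0.16, 0.987, -0.001], [0.987, -0.16, 0.001], [0.001, -0.001, -1.0]]
ft_force: [0.6, 0.8, -0.1]
gripper_width: 0.186
gripper_force: 29.9
```

```bash
python3 - <<'E'
from station import state, optics
from h import *
s=state();d=optics.get_image('wrist');pickle.dump((s,d),open('w2.pkl','wb'))
cv2.imwrite('pics/w2.png',d['frame'][:,:,::-1]);print(s['t'],s['tcp_pos'],s['ee_rot'])
E
```

```text
4.7333 [ 511.93094968 -254.14988175  225.43473038] [[ 1.59650322e-01  9.87173065e-01 -1.05586216e-03]
 [ 9.87173380e-01 -1.59649430e-01  8.82092777e-04]
 [ 7.02210437e-04 -1.18314542e-03 -9.99999054e-01]]
```

View pics/w2.png

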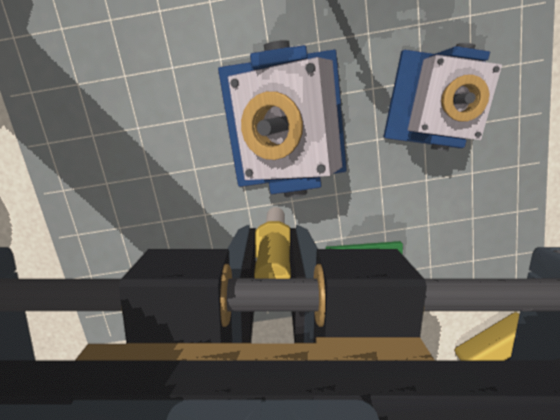

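The wrist view is clear. The brass cup ring is centred at about (271,125) on the pale housing face, with the stub at (270,126). The drift tip shows at (275,212), between the fingers.

```bash
cat > cup.py <<'E'
from h import *
np.set_printoptions(precision=3,suppress=True)
def plane(Q):
    for _ in range(4):
        c=np.median(Q,0) if _==0 else Q.mean(0);n=np.linalg.svd(Q-c,full_matrices=False)[2][2];n*=np.sign(n[2])
        r=(Q-c)@n;Q=Q[np.abs(r)<max(1.0,2*r.std())]
    return n,Q.mean(0),r.std(),len(Q)
def analyse(s,d,box=(215,40,345,195),face=None):
    P=cloud(d,wrist(s,d));x0,y0,x1,y1=box
    P=P[y0:y1,x0:x1];F=d['frame'][y0:y1,x0:x1];hsv=cv2.cvtColor(F,cv2.COLOR_RGB2HSV)
    h,sa,v=hsv[...,0].astype(int),hsv[...,1].astype(int),hsv[...,2]
    ok=np.isfinite(P[...,2])
    out={}
    br=ok&(h>8)&(h<30)&(sa>90)&(P[...,2]>60);fm=ok&(sa<60)&(v>120)&(P[...,2]>40)
    fm=cv2.erode(fm.astype(np.uint8),np.ones((3,3)))>0
    if face is None: face=plane(P[fm])
    n,c=face[:2]
    bre=br&(((P-c)@n)>3)
    bre=cv2.erode(bre.astype(np.uint8),np.ones((3,3)))>0
    Q=P[bre];rn,rc,sd,k=plane(Q)
    # ring centre: ray-circle via contour in ring plane
    co=max(cv2.findContours((br&(((P-c)@n)>1.5)).astype(np.uint8),cv2.RETR_EXTERNAL,cv2.CHAIN_APPROX_NONE)[0],key=cv2.contourArea)[:,0]
    f=210/np.tan(np.radians(d['fov_y']/2));T=wrist(s,d);o=T[:3,3]
    e=cv2.fitEllipse(co.astype(np.float32))
    pts=cv2.ellipse2Poly((0,0),(1000,1000),0,0,360,10)/1000.
    a=np.radians(e[2]);R=np.array([[np.cos(a),-np.sin(a)],[np.sin(a),np.cos(a)]])
    pts=(pts*np.array(e[1])/2)@R.T+np.array(e[0])+[x0,y0]
    dirs=np.c_[(pts[:,0]-d['cx'])/f,(pts[:,1]-d['cy'])/f,np.ones(len(pts))]@T[:3,:3].T
    X=o+dirs*(((rc-o)@rn)/(dirs@rn))[:,None]
    ctr=X[:-1].mean(0);rad=np.linalg.norm(X-ctr,axis=1)
    return dict(face=face,ring=(rn,rc,sd,k),ctr=ctr,rad=(rad.min(),rad.mean(),rad.max()),gap=(ctr-c)@n-6,P=P)
def report(r):
    n,c=r['face'][:2];rn=r['ring'][0]
    print('face n',n,c,r['face'][2:],'tilt',np.degrees(np.arccos(n[2])))
    ya=np.array([-n[1],n[0],0]);ya=-ya/np.linalg.norm(ya)  # pivot axis y ; x leans: n has -x
    xa=np.cross(ya,n)
    print('xa',xa,'ya',ya)
    print('ring n',rn,r['ring'][2:],'ctr',r['ctr'],'rad',r['rad'],'gap',r['gap'])
    print('tip tilt x,y deg (n along x,y)',np.degrees([rn@xa,rn@ya]))
    return xa,ya
E
python3 - <<'E'
from cup import *
s,d=pickle.load(open('w2.pkl','rb'));r=analyse(s,d);xa,ya=report(r)
P=cloud(d,wrist(s,d))
for p in((270,126),(264,122),(275,212),(275,215),(275,220)):print(p,P[p[1],p[0]])
F=d['frame'];T=P[200:235,255:300]
m=(T[...,2]>130)&(T[...,2]<200);print('drift pts',m.sum(),np.nanmin(T[m],0),np.median(T[m],0))
for z in range(140,200,8):
    k=m&(abs(T[...,2]-z)<4)
    if k.any():print(z,T[k].mean(0),T[k].min(0),T[k].max(0))
E
```

```text
face n [-0.447  0.009  0.894] [ 535.66  -189.782   91.135] (np.float64(0.5529512359386628), 4496) tilt 26.56249536966948
xa [ 0.894 -0.017  0.447] ya [ 0.019  1.    -0.   ]
ring n [-0.409  0.04   0.912] (np.float64(0.5944670503517299), 1555) ctr [ 521.711 -192.73   102.976] rad (np.float64(28.348137008443345), np.float64(29.039754405182663), np.float64(29.888483906698877)) gap 10.801339435471423
tip tilt x,y deg (n along x,y) [2.382 1.818]
(270, 126) [ 521.048 -192.593  114.263]
(264, 122) [ 516.54  -188.543  113.36 ]
(275, 212) [ 515.454 -251.986  171.473]
(275, 215) [ 515.392 -252.028  179.046]
(275, 220) [ 515.32  -251.904  191.362]
drift pts 220 [ 508.281 -257.641  158.082] [ 516.027 -252.503  175.769]
156 [ 515.253 -253.332  159.228] [ 508.785 -257.461  158.082] [ 521.721 -251.715  159.883]
164 [ 515.619 -253.206  164.199] [ 508.845 -257.641  160.157] [ 521.626 -251.377  167.61 ]
172 [ 515.953 -253.252  171.912] [ 508.938 -257.394  168.066] [ 521.391 -251.356  175.968]
180 [ 515.443 -253.185  179.8  ] [ 508.281 -257.463  176.06 ] [ 521.157 -251.435  183.978]
188 [ 515.899 -252.673  187.662] [ 509.412 -257.064  184.024] [ 520.934 -251.449  191.78 ]
```

{"name": "jog_arm", "arguments": {
  "deltas": [
    {"dx":0.022,"dy":-0.01,"dz":0,"yaw":-0.07,"claw":0.005},
    {"dx":0.0437,"dy":-0.0202,"dz":0,"yaw":-0.142,"claw":0.005},
    {"dx":0.0437,"dy":-0.0202,"dz":0.015,"yaw":-0.142,"claw":0.005},
    {"dx":0.0437,"dy":-0.0202,"dz":0.035,"yaw":-0.142,"claw":0.005},
    {"dx":0.0437,"dy":-0.0202,"dz":0.045,"yaw":-0.142,"claw":0.005}
  ]
}}

```text
t: 5.2
tcp_pos: [498.3, -206.3, 179.8]
ee_rot: [[0.016, 1.0, -0.001], [1.0, -0.016, 0.001], [0.001, -0.001, -1.0]]
ft_force: [0.9, 0.5, -1.9]
gripper_width: 0.189
gripper_force: 29.9
```

{"name": "jog_arm", "arguments": {
  "deltas": [
    {"dx":0,"dy":0,"dz":0.003,"yaw":0,"claw":0.005},
    {"dx":0,"dy":0,"dz":0.006,"yaw":0,"claw":0.005},
    {"dx":0,"dy":0,"dz":0.008,"yaw":0,"claw":0.005},
    {"dx":0,"dy":0,"dz":0.008,"yaw":0,"claw":0.005},
    {"dx":0,"dy":0,"dz":0.008,"yaw":0,"claw":0.005}
  ]
}}

```text
t: 5.62
tcp_pos: [499.7, -208.4, 173.4]
ee_rot: [[0.018, 1.0, 0.001], [1.0, -0.018, -0.0], [-0.0, 0.001, -1.0]]
ft_force: [-0.2, -0.3, -0.3]
gripper_width: 0.186
gripper_force: 29.9
```

```bash
cat > look.py <<'E'
from station import state, optics
from h import *
import sys
s=state();d=optics.get_image('wrist');pickle.dump((s,d),open(sys.argv[1]+'.pkl','wb'))
im=d['frame'][:,:,::-1]
if len(sys.argv)>2:
    x0,y0,x1,y1=map(int,sys.argv[2:6]);im=cv2.resize(im[y0:y1,x0:x1],None,fx=3,fy=3,interpolation=cv2.INTER_CUBIC)
cv2.imwrite(f'pics/{sys.argv[1]}.png',im);print(s['t'],s['tcp_pos'],s['ft_force'])
E
python3 look.py w3 180 120 380 300
```

```text
5.6167 [ 499.70878795 -208.43295167  173.4241002 ] [-0.20057622 -0.27425145 -0.26742457]
```

View pics/w3.png

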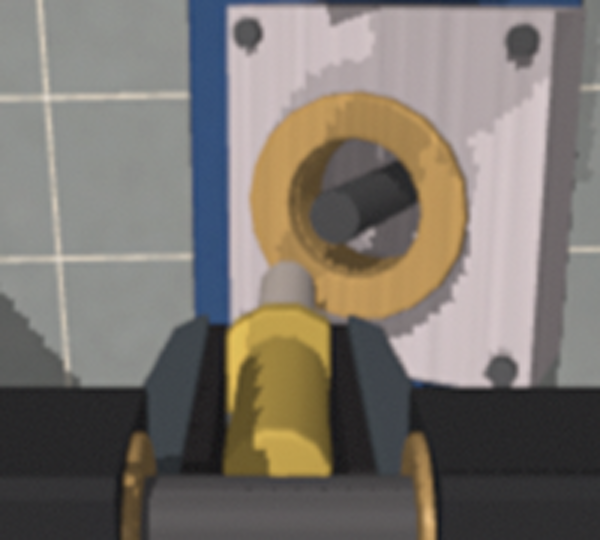

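The drift's white tip is at the lower-left of the ring (crop 287,270), close above the rim. It's clear of the stub, whose end is at crop (335,215).

```bash
python3 - <<'E'
from cup import *
s,d=pickle.load(open('w3.pkl','rb'))
P=cloud(d,wrist(s,d))
s2,d2=pickle.load(open('w2.pkl','rb'));f=analyse(s2,d2)['face']
r=analyse(s,d,(255,120,370,245),face=None);report(r)
T=P[200:226,260:292];print(P[205,272:280])
m=(T[...,2]>95)&(T[...,2]<180)&(T[...,1]<-199)&(T[...,0]<515)
sa=cv2.cvtColor(d['frame'],cv2.COLOR_RGB2HSV)[200:226,260:292,1];m&=sa<80
for z in range(96,150,6):
    k=m&(abs(T[...,2]-z)<3)
    if k.sum()>3:print(z,k.sum(),T[k].min(0),T[k].max(0))
E
```

```text
face n [-0.447  0.009  0.894] [ 537.505 -181.214   92.016] (np.float64(0.5614841140759999), 5508) tilt 26.578117745071555
xa [ 0.894 -0.017  0.447] ya [ 0.019  1.    -0.   ]
ring n [-0.052  0.977  0.209] (np.float64(14.206967164891264), 2992) ctr [ 522.46 -189.46   96.27] rad (np.float64(27.329794421871064), np.float64(51.52018531965446), np.float64(80.32080540086831)) gap 4.462563625960229
tip tilt x,y deg (n along x,y) [ 1.736 55.889]
[[ 500.796 -207.118   95.284]
 [ 501.599 -207.185   95.087]
 [ 502.403 -207.336   94.579]
 [ 503.201 -206.93    96.152]
 [ 504.01  -207.257   94.983]
 [ 504.793 -206.736   96.984]
 [ 505.597 -206.881   96.497]
 [ 506.39  -206.785   96.912]]
96 4 [ 503.98  -221.364   95.608] [ 511.792 -208.595   98.789]
108 27 [ 496.856 -210.423  105.672] [ 513.743 -199.273  110.987]
114 40 [ 496.928 -210.547  111.057] [ 514.484 -199.222  116.983]
120 40 [ 496.314 -210.667  117.107] [ 509.655 -205.676  122.999]
126 43 [ 496.377 -210.592  123.169] [ 509.455 -205.573  128.961]
132 42 [ 497.207 -210.468  129.201] [ 509.222 -205.575  134.989]
138 25 [ 498.686 -207.881  135.228] [ 507.668 -205.602  140.076]
```

{"name": "jog_arm", "arguments": {
  "deltas": [
    {"dx":0,"dy":0,"dz":0.003,"yaw":0,"claw":0.005},
    {"dx":0,"dy":0,"dz":0.005,"yaw":0,"claw":0.005},
    {"dx":0,"dy":0,"dz":0.006,"yaw":0,"claw":0.005},
    {"dx":0,"dy":0,"dz":0.007,"yaw":0,"claw":0.005},
    {"dx":0,"dy":0,"dz":0.0075,"yaw":0,"claw":0.005}
  ]
}}

```text
t: 6.08
tcp_pos: [500.1, -208.5, 165.8]
ee_rot: [[0.018, 1.0, 0.001], [1.0, -0.018, -0.001], [-0.001, 0.001, -1.0]]
ft_force: [0.2, -0.2, 6.8]
gripper_width: 0.185
gripper_force: 30.0
```

{"name": "jog_arm", "arguments": {
  "deltas": [
    {"dx":0,"dy":0,"dz":0.0005,"yaw":0,"claw":0.005},
    {"dx":0,"dy":0,"dz":0.001,"yaw":0,"claw":0.005},
    {"dx":0,"dy":0,"dz":0.0015,"yaw":0,"claw":0.005},
    {"dx":0,"dy":0,"dz":0.002,"yaw":0,"claw":0.005},
    {"dx":0,"dy":0,"dz":0.0025,"yaw":0,"claw":0.005}
  ]
}}

```text
t: 6.5
tcp_pos: [500.2, -208.6, 163.5]
ee_rot: [[0.018, 1.0, 0.002], [1.0, -0.018, -0.001], [-0.001, 0.002, -1.0]]
ft_force: [0.2, 0.0, 6.0]
gripper_width: 0.186
gripper_force: 30.0
```

{"name": "jog_arm", "arguments": {
  "deltas": [
    {"dx":0,"dy":0,"dz":-0.01,"yaw":0,"claw":0.005},
    {"dx":0,"dy":0,"dz":-0.025,"yaw":0,"claw":0.005},
    {"dx":-0.03,"dy":0,"dz":-0.04,"yaw":0,"claw":0.005},
    {"dx":-0.05,"dy":0,"dz":-0.052,"yaw":0,"claw":0.005},
    {"dx":-0.05,"dy":0,"dz":-0.052,"yaw":0,"claw":0.005}
  ]
}}

```text
t: 6.92
tcp_pos: [499.7, -262.0, 217.9]
ee_rot: [[0.02, 1.0, 0.003], [1.0, -0.02, -0.003], [-0.003, 0.004, -1.0]]
ft_force: [-0.3, -0.5, -0.6]
gripper_width: 0.188
gripper_force: 29.9
```

```bash
python3 look.py w4; sed -i 's/bre=br&(((P-c)@n)>3)/D=(P-c)@n;br\&=(D<25)\&(np.linalg.norm(P-np.array([524,-193,98]),axis=-1)<42);bre=br\&(D>3)/' cup.py; python3 - <<'E'
from cup import *
s2,d2=pickle.load(open('w2.pkl','rb'));r2=analyse(s2,d2);report(r2)
s,d=pickle.load(open('w4.pkl','rb'));r=analyse(s,d,(180,20,370,230));report(r)
E
```

```text
6.9167 [ 499.67881656 -261.9676321   217.85483809] [-0.32237431 -0.46694645 -0.58014283]
face n [-0.447  0.009  0.894] [ 535.66  -189.782   91.135] (np.float64(0.5529512359386628), 4496) tilt 26.56249536966948
xa [ 0.894 -0.017  0.447] ya [ 0.019  1.    -0.   ]
ring n [-0.409  0.04   0.912] (np.float64(0.5944670503517299), 1555) ctr [ 521.711 -192.73   102.976] rad (np.float64(28.348137008443345), np.float64(29.039754405182663), np.float64(29.888483906698877)) gap 10.801339435471423
tip tilt x,y deg (n along x,y) [2.382 1.818]
face n [-0.448  0.009  0.894] [ 534.399 -189.694   90.524] (np.float64(0.5874096171678131), 5134) tilt 26.59303475472181
xa [ 0.894 -0.017  0.448] ya [ 0.019  1.    -0.   ]
ring n [-0.431 -0.023  0.902] (np.float64(0.5772453859310833), 1649) ctr [ 522.718 -193.027  100.48 ] rad (np.float64(28.360851262504948), np.float64(28.985762339501107), np.float64(29.781826353679723)) gap 8.101784388577594
tip tilt x,y deg (n along x,y) [ 1.062 -1.784]
```

{"name": "jog_arm", "arguments": {
  "deltas": [
    {"dx":0.035,"dy":0,"dz":0,"yaw":0,"claw":0.005},
    {"dx":0.07,"dy":0,"dz":0,"yaw":0,"claw":0.005},
    {"dx":0.089,"dy":0.0005,"dz":0,"yaw":0,"claw":0.005},
    {"dx":0.089,"dy":0.0005,"dz":0.02,"yaw":0,"claw":0.005},
    {"dx":0.089,"dy":0.0005,"dz":0.04,"yaw":0,"claw":0.005}
  ]
}}

```text
t: 7.38
tcp_pos: [500.9, -167.4, 175.2]
ee_rot: [[0.016, 1.0, 0.002], [1.0, -0.016, -0.0], [-0.0, 0.002, -1.0]]
ft_force: [1.0, -0.8, -1.1]
gripper_width: 0.185
gripper_force: 29.9
```

{"name": "jog_arm", "arguments": {
  "deltas": [
    {"dx":0,"dy":0,"dz":0.003,"yaw":0,"claw":0.005},
    {"dx":0,"dy":0,"dz":0.006,"yaw":0,"claw":0.005},
    {"dx":0,"dy":0,"dz":0.008,"yaw":0,"claw":0.005},
    {"dx":0,"dy":0,"dz":0.009,"yaw":0,"claw":0.005},
    {"dx":0,"dy":0,"dz":0.01,"yaw":0,"claw":0.005}
  ]
}}

```text
t: 7.8
tcp_pos: [501.0, -169.5, 165.6]
ee_rot: [[0.018, 1.0, 0.001], [1.0, -0.018, -0.0], [-0.0, 0.001, -1.0]]
ft_force: [0.6, 0.4, -1.1]
gripper_width: 0.186
gripper_force: 29.9
```

{"name": "jog_arm", "arguments": {
  "deltas": [
    {"dx":0,"dy":0,"dz":0.0012,"yaw":0,"claw":0.005},
    {"dx":0,"dy":0,"dz":0.002,"yaw":0,"claw":0.005},
    {"dx":0,"dy":0,"dz":0.0028,"yaw":0,"claw":0.005},
    {"dx":0,"dy":0,"dz":0.0036,"yaw":0,"claw":0.005},
    {"dx":0,"dy":0,"dz":0.0045,"yaw":0,"claw":0.005}
  ]
}}

```text
t: 8.22
tcp_pos: [501.4, -169.7, 161.3]
ee_rot: [[0.018, 1.0, 0.002], [1.0, -0.018, -0.001], [-0.001, 0.002, -1.0]]
ft_force: [-0.1, -0.3, 7.6]
gripper_width: 0.189
gripper_force: 30.0
```

{"name": "jog_arm", "arguments": {
  "deltas": [
    {"dx":0,"dy":0,"dz":-0.015,"yaw":0,"claw":0.005},
    {"dx":0,"dy":0,"dz":-0.035,"yaw":0,"claw":0.005},
    {"dx":0,"dy":0,"dz":-0.055,"yaw":0,"claw":0.005},
    {"dx":-0.03,"dy":0,"dz":-0.055,"yaw":0,"claw":0.005},
    {"dx":-0.06,"dy":0,"dz":-0.055,"yaw":0,"claw":0.005}
  ]
}}

```text
t: 8.63
tcp_pos: [500.4, -229.5, 217.2]
ee_rot: [[0.016, 1.0, 0.003], [1.0, -0.016, -0.001], [-0.001, 0.003, -1.0]]
ft_force: [1.3, -0.1, -0.3]
gripper_width: 0.185
gripper_force: 29.9
```

{"name": "jog_arm", "arguments": {
  "deltas": [
    {"dx":-0.03,"dy":0,"dz":0,"yaw":0,"claw":0.005},
    {"dx":-0.03,"dy":0,"dz":0,"yaw":0,"claw":0.005},
    {"dx":-0.03,"dy":0,"dz":0,"yaw":0,"claw":0.005},
    {"dx":-0.03,"dy":0,"dz":0,"yaw":0,"claw":0.005},
    {"dx":-0.03,"dy":0,"dz":0,"yaw":0,"claw":0.005}
  ]
}}

```text
t: 9.05
tcp_pos: [499.0, -258.4, 215.5]
ee_rot: [[0.018, 1.0, -0.0], [1.0, -0.018, 0.0], [0.0, -0.0, -1.0]]
ft_force: [-0.2, -0.2, -1.4]
gripper_width: 0.187
gripper_force: 29.9
```

```bash
cat > chk.py <<'E'
# usage: chk.py name ; looks, fits cup, and prints for each tap point the tool shift (mm) and TCP z at contact
import sys
from cup import *
from station import state, optics
s=state();d=optics.get_image('wrist');pickle.dump((s,d),open(sys.argv[1]+'.pkl','wb'))
r=analyse(s,d,(180,20,370,230))
n,c=np.array([-.4475,.009,.8942]),r['face'][1];rn=r['ring'][0];C=r['ctr']
ya=np.array([.019,1,0]);xa=np.cross(ya,n)
print('t',s['t'],'tcp',s['tcp_pos'],'C',C,'sd',r['ring'][2:],'rad',r['rad'],'gap',r['gap'],'tilt',np.degrees([rn@xa,rn@ya]))
for a,b in((-14,-19),(-14,19),(14,-19),(14,19),(0,-23),(0,23)):
    p=C+a*xa+b*ya;z=C[2]-(rn[0]*(p-C)[0]+rn[1]*(p-C)[1])/rn[2]
    t=p[:2]-[6,0]-[3.3,-4.2];D=np.array([*(t-s['tcp_pos'][:2]),0])@s['ee_rot']
    print((a,b),'tool dx,dy %.1f %.1f'%(D[0],D[1]),'TCP z contact %.1f'%(z+68.4), 'dz %.1f'%(s['tcp_pos'][2]-z-68.4))
E
python3 chk.py w5
```

```text
t 9.05 tcp [ 498.968 -258.423  215.502] C [ 523.442 -192.885   98.727] sd (np.float64(0.5668381127687918), 1657) rad (np.float64(28.401613850675083), np.float64(28.986991407778564), np.float64(29.879240573178805)) gap 6.1837870515409055 tilt [-0.383  0.7  ]
(-14, -19) tool dx,dy 51.0 1.4 TCP z contact 161.0 dz 54.5
(-14, 19) tool dx,dy 89.0 1.5 TCP z contact 160.5 dz 55.0
(14, -19) tool dx,dy 51.0 26.4 TCP z contact 173.8 dz 41.7
(14, 19) tool dx,dy 89.0 26.5 TCP z contact 173.2 dz 42.3
(0, -23) tool dx,dy 47.0 13.9 TCP z contact 167.4 dz 48.1
(0, 23) tool dx,dy 93.0 14.0 TCP z contact 166.8 dz 48.7
```

{"name": "jog_arm", "arguments": {
  "deltas": [
    {"dx":0.03,"dy":0.015,"dz":0,"yaw":0,"claw":0.005},
    {"dx":0.051,"dy":0.0264,"dz":0,"yaw":0,"claw":0.005},
    {"dx":0.051,"dy":0.0264,"dz":0.015,"yaw":0,"claw":0.005},
    {"dx":0.051,"dy":0.0264,"dz":0.032,"yaw":0,"claw":0.005},
    {"dx":0.051,"dy":0.0264,"dz":0.036,"yaw":0,"claw":0.005}
  ]
}}

```text
t: 9.52
tcp_pos: [525.5, -207.0, 177.5]
ee_rot: [[0.016, 1.0, -0.002], [1.0, -0.016, 0.001], [0.001, -0.002, -1.0]]
ft_force: [-0.3, 1.2, -1.6]
gripper_width: 0.188
gripper_force: 29.9
```

{"name": "jog_arm", "arguments": {
  "deltas": [
    {"dx":0,"dy":0,"dz":0.002,"yaw":0,"claw":0.005},
    {"dx":0,"dy":0,"dz":0.0035,"yaw":0,"claw":0.005},
    {"dx":0,"dy":0,"dz":0.0045,"yaw":0,"claw":0.005},
    {"dx":0,"dy":0,"dz":0.0052,"yaw":0,"claw":0.005},
    {"dx":0,"dy":0,"dz":0.0058,"yaw":0,"claw":0.005}
  ]
}}

```text
t: 9.93
tcp_pos: [526.9, -209.1, 174.6]
ee_rot: [[0.018, 1.0, 0.002], [1.0, -0.018, -0.001], [-0.001, 0.002, -1.0]]
ft_force: [-0.5, 0.1, 6.5]
gripper_width: 0.185
gripper_force: 29.9
```

{"name": "jog_arm", "arguments": {
  "deltas": [
    {"dx":0,"dy":0,"dz":0.0006,"yaw":0,"claw":0.005},
    {"dx":0,"dy":0,"dz":0.0012,"yaw":0,"claw":0.005},
    {"dx":0,"dy":0,"dz":0.0018,"yaw":0,"claw":0.005},
    {"dx":0,"dy":0,"dz":0.0022,"yaw":0,"claw":0.005},
    {"dx":0,"dy":0,"dz":0.0022,"yaw":0,"claw":0.005}
  ]
}}

```text
t: 10.35
tcp_pos: [526.9, -209.2, 172.4]
ee_rot: [[0.018, 1.0, 0.002], [1.0, -0.018, -0.001], [-0.001, 0.002, -1.0]]
ft_force: [-0.4, -1.0, 4.4]
gripper_width: 0.188
gripper_force: 29.9
```

{"name": "jog_arm", "arguments": {
  "deltas": [
    {"dx":0,"dy":0,"dz":-0.01,"yaw":0,"claw":0.005},
    {"dx":0,"dy":0,"dz":-0.025,"yaw":0,"claw":0.005},
    {"dx":-0.026,"dy":-0.013,"dz":-0.044,"yaw":0,"claw":0.005},
    {"dx":-0.051,"dy":-0.0264,"dz":-0.044,"yaw":0,"claw":0.005},
    {"dx":-0.051,"dy":-0.0264,"dz":-0.044,"yaw":0,"claw":0.005}
  ]
}}

```text
t: 10.77
tcp_pos: [498.1, -263.0, 217.5]
ee_rot: [[0.02, 1.0, 0.002], [1.0, -0.02, -0.003], [-0.003, 0.002, -1.0]]
ft_force: [-0.2, -0.4, -2.1]
gripper_width: 0.188
gripper_force: 29.9
```

{"name": "jog_arm", "arguments": {
  "deltas": [
    {"dx":0,"dy":0,"dz":0,"yaw":0,"claw":0.005},
    {"dx":0,"dy":0,"dz":0,"yaw":0,"claw":0.005},
    {"dx":0,"dy":0,"dz":0,"yaw":0,"claw":0.005},
    {"dx":0,"dy":0,"dz":0,"yaw":0,"claw":0.005},
    {"dx":0,"dy":0,"dz":0,"yaw":0,"claw":0.005}
  ]
}}

```text
t: 11.18
tcp_pos: [499.3, -258.6, 215.4]
ee_rot: [[0.017, 1.0, -0.0], [1.0, -0.017, 0.0], [0.0, -0.0, -1.0]]
ft_force: [-0.6, 0.6, -0.7]
gripper_width: 0.187
gripper_force: 29.9
```

```bash
python3 chk.py w6
```

```text
t 11.1833 tcp [ 499.288 -258.608  215.37 ] C [ 524.3   -192.981   97.094] sd (np.float64(0.5591095549881173), 1581) rad (np.float64(28.358004958048838), np.float64(28.96530375371416), np.float64(29.841244561880004)) gap 4.355169196023935 tilt [-0.474 -1.61 ]
(-14, -19) tool dx,dy 51.1 2.0 TCP z contact 158.5 dz 56.9
(-14, 19) tool dx,dy 89.1 2.0 TCP z contact 159.7 dz 55.7
(14, -19) tool dx,dy 51.1 27.0 TCP z contact 171.3 dz 44.1
(14, 19) tool dx,dy 89.1 27.1 TCP z contact 172.5 dz 42.9
(0, -23) tool dx,dy 47.1 14.5 TCP z contact 164.8 dz 50.6
(0, 23) tool dx,dy 93.1 14.6 TCP z contact 166.2 dz 49.1
```

{"name": "jog_arm", "arguments": {
  "deltas": [
    {"dx":0.03,"dy":0.01,"dz":0,"yaw":0,"claw":0.005},
    {"dx":0.06,"dy":0.02,"dz":0,"yaw":0,"claw":0.005},
    {"dx":0.089,"dy":0.027,"dz":0,"yaw":0,"claw":0.005},
    {"dx":0.089,"dy":0.027,"dz":0.02,"yaw":0,"claw":0.005},
    {"dx":0.089,"dy":0.027,"dz":0.036,"yaw":0,"claw":0.005}
  ]
}}

```text
t: 11.65
tcp_pos: [528.5, -169.0, 179.3]
ee_rot: [[0.015, 1.0, 0.001], [1.0, -0.015, -0.0], [-0.0, 0.001, -1.0]]
ft_force: [-0.3, -0.3, -1.1]
gripper_width: 0.192
gripper_force: 29.9
```

{"name": "jog_arm", "arguments": {
  "deltas": [
    {"dx":0,"dy":0,"dz":0.002,"yaw":0,"claw":0.005},
    {"dx":0,"dy":0,"dz":0.004,"yaw":0,"claw":0.005},
    {"dx":0,"dy":0,"dz":0.005,"yaw":0,"claw":0.005},
    {"dx":0,"dy":0,"dz":0.006,"yaw":0,"claw":0.005},
    {"dx":0,"dy":0,"dz":0.0065,"yaw":0,"claw":0.005}
  ]
}}

```text
t: 12.07
tcp_pos: [528.1, -171.2, 173.7]
ee_rot: [[0.018, 1.0, 0.001], [1.0, -0.018, -0.001], [-0.001, 0.001, -1.0]]
ft_force: [-0.3, 0.0, 4.1]
gripper_width: 0.188
gripper_force: 29.9
```

{"name": "jog_arm", "arguments": {
  "deltas": [
    {"dx":0,"dy":0,"dz":0.0006,"yaw":0,"claw":0.005},
    {"dx":0,"dy":0,"dz":0.0012,"yaw":0,"claw":0.005},
    {"dx":0,"dy":0,"dz":0.0018,"yaw":0,"claw":0.005},
    {"dx":0,"dy":0,"dz":0.0018,"yaw":0,"claw":0.005},
    {"dx":0,"dy":0,"dz":0.0018,"yaw":0,"claw":0.005}
  ]
}}

```text
t: 12.48
tcp_pos: [528.3, -171.2, 172.1]
ee_rot: [[0.018, 1.0, 0.002], [1.0, -0.018, -0.001], [-0.001, 0.002, -1.0]]
ft_force: [0.2, -0.3, 4.9]
gripper_width: 0.187
gripper_force: 30.0
```

{"name": "jog_arm", "arguments": {
  "deltas": [
    {"dx":0,"dy":0,"dz":-0.02,"yaw":0,"claw":0.005},
    {"dx":0,"dy":0,"dz":-0.044,"yaw":0,"claw":0.005},
    {"dx":-0.03,"dy":-0.013,"dz":-0.044,"yaw":0,"claw":0.005},
    {"dx":-0.06,"dy":-0.027,"dz":-0.044,"yaw":0,"claw":0.005},
    {"dx":-0.089,"dy":-0.027,"dz":-0.044,"yaw":0,"claw":0.005}
  ]
}}

```text
t: 12.9
tcp_pos: [497.3, -260.1, 216.1]
ee_rot: [[0.017, 1.0, 0.0], [1.0, -0.017, -0.001], [-0.001, 0.0, -1.0]]
ft_force: [1.7, -1.3, -0.5]
gripper_width: 0.19
gripper_force: 29.9
```

{"name": "jog_arm", "arguments": {
  "deltas": [
    {"dx":0,"dy":0,"dz":0,"yaw":0,"claw":0.005},
    {"dx":0,"dy":0,"dz":0,"yaw":0,"claw":0.005},
    {"dx":0,"dy":0,"dz":0,"yaw":0,"claw":0.005},
    {"dx":0,"dy":0,"dz":0,"yaw":0,"claw":0.005},
    {"dx":0,"dy":0,"dz":0,"yaw":0,"claw":0.005}
  ]
}}

```text
t: 13.32
tcp_pos: [499.2, -258.4, 215.2]
ee_rot: [[0.017, 1.0, -0.0], [1.0, -0.017, 0.0], [0.0, -0.0, -1.0]]
ft_force: [-0.2, -0.1, -1.2]
gripper_width: 0.186
gripper_force: 29.9
```

```bash
python3 chk.py w7
```

```text
t 13.3167 tcp [ 499.181 -258.372  215.203] C [ 524.865 -192.96    95.825] sd (np.float64(0.5615808082852355), 1517) rad (np.float64(28.355165605141305), np.float64(28.9337995562187), np.float64(29.784294554578047)) gap 2.9596203227836586 tilt [-0.527 -0.313]
(-14, -19) tool dx,dy 50.9 2.6 TCP z contact 157.7 dz 57.5
(-14, 19) tool dx,dy 88.9 2.7 TCP z contact 157.9 dz 57.3
(14, -19) tool dx,dy 50.9 27.7 TCP z contact 170.5 dz 44.7
(14, 19) tool dx,dy 88.9 27.8 TCP z contact 170.8 dz 44.5
(0, -23) tool dx,dy 46.9 15.2 TCP z contact 164.1 dz 51.1
(0, 23) tool dx,dy 92.9 15.2 TCP z contact 164.4 dz 50.8
```

{"name": "jog_arm", "arguments": {
  "deltas": [
    {"dx":0.03,"dy":0.01,"dz":0,"yaw":0,"claw":0.005},
    {"dx":0.06,"dy":0.02,"dz":0,"yaw":0,"claw":0.005},
    {"dx":0.087,"dy":0.0315,"dz":0,"yaw":0,"claw":0.005},
    {"dx":0.087,"dy":0.0315,"dz":0.02,"yaw":0,"claw":0.005},
    {"dx":0.087,"dy":0.0315,"dz":0.036,"yaw":0,"claw":0.005}
  ]
}}

```text
t: 13.78
tcp_pos: [533.1, -170.8, 179.1]
ee_rot: [[0.015, 1.0, 0.002], [1.0, -0.015, -0.001], [-0.001, 0.002, -1.0]]
ft_force: [0.3, 0.1, -1.0]
gripper_width: 0.187
gripper_force: 29.9
```

{"name": "jog_arm", "arguments": {
  "deltas": [
    {"dx":0,"dy":0,"dz":0.002,"yaw":0,"claw":0.005},
    {"dx":0,"dy":0,"dz":0.004,"yaw":0,"claw":0.005},
    {"dx":0,"dy":0,"dz":0.005,"yaw":0,"claw":0.005},
    {"dx":0,"dy":0,"dz":0.006,"yaw":0,"claw":0.005},
    {"dx":0,"dy":0,"dz":0.0066,"yaw":0,"claw":0.005}
  ]
}}

```text
t: 14.2
tcp_pos: [532.6, -173.3, 173.5]
ee_rot: [[0.018, 1.0, 0.002], [1.0, -0.018, -0.001], [-0.001, 0.002, -1.0]]
ft_force: [-0.6, 0.0, 6.0]
gripper_width: 0.185
gripper_force: 29.9
```

{"name": "jog_arm", "arguments": {
  "deltas": [
    {"dx":0,"dy":0,"dz":0.0006,"yaw":0,"claw":0.005},
    {"dx":0,"dy":0,"dz":0.0012,"yaw":0,"claw":0.005},
    {"dx":0,"dy":0,"dz":0.0015,"yaw":0,"claw":0.005},
    {"dx":0,"dy":0,"dz":0.0015,"yaw":0,"claw":0.005},
    {"dx":0,"dy":0,"dz":0.0015,"yaw":0,"claw":0.005}
  ]
}}

```text
t: 14.62
tcp_pos: [532.8, -173.3, 172.1]
ee_rot: [[0.018, 1.0, 0.002], [1.0, -0.018, -0.001], [-0.001, 0.002, -1.0]]
ft_force: [0.5, 0.1, 4.4]
gripper_width: 0.188
gripper_force: 29.9
```

{"name": "jog_arm", "arguments": {
  "deltas": [
    {"dx":0,"dy":0,"dz":-0.02,"yaw":0,"claw":0.005},
    {"dx":0,"dy":0,"dz":-0.044,"yaw":0,"claw":0.005},
    {"dx":-0.03,"dy":-0.013,"dz":-0.044,"yaw":0,"claw":0.005},
    {"dx":-0.06,"dy":-0.0315,"dz":-0.044,"yaw":0,"claw":0.005},
    {"dx":-0.087,"dy":-0.0315,"dz":-0.044,"yaw":0,"claw":0.005}
  ]
}}

```text
t: 15.03
tcp_pos: [496.9, -260.3, 216.0]
ee_rot: [[0.018, 1.0, -0.0], [1.0, -0.018, -0.001], [-0.001, -0.0, -1.0]]
ft_force: [1.4, -0.8, -0.8]
gripper_width: 0.186
gripper_force: 29.9
```

{"name": "jog_arm", "arguments": {
  "deltas": [
    {"dx":0,"dy":0,"dz":0,"yaw":0,"claw":0.005},
    {"dx":0,"dy":0,"dz":0,"yaw":0,"claw":0.005},
    {"dx":0,"dy":0,"dz":0,"yaw":0,"claw":0.005},
    {"dx":0,"dy":0,"dz":0,"yaw":0,"claw":0.005},
    {"dx":0,"dy":0,"dz":0,"yaw":0,"claw":0.005}
  ]
}}

```text
t: 15.45
tcp_pos: [499.2, -258.4, 215.1]
ee_rot: [[0.017, 1.0, -0.0], [1.0, -0.017, 0.0], [0.0, -0.0, -1.0]]
ft_force: [-0.2, 0.1, -0.5]
gripper_width: 0.192
gripper_force: 29.9
```

```bash
sed -i 's/(14,-19),(14,19)/(18,-17),(18,17)/' chk.py; python3 chk.py w8
```

```text
t 15.45 tcp [ 499.232 -258.443  215.105] C [ 525.645 -192.964   94.207] sd (np.float64(0.5675064293393564), 1497) rad (np.float64(28.37677969539679), np.float64(28.921900932353537), np.float64(29.782722367097733)) gap 1.1522878144933069 tilt [-0.338  0.02 ]
(-14, -19) tool dx,dy 51.0 3.4 TCP z contact 156.3 dz 58.9
(-14, 19) tool dx,dy 89.0 3.4 TCP z contact 156.2 dz 58.9
(18, -17) tool dx,dy 52.9 32.0 TCP z contact 170.8 dz 44.3
(18, 17) tool dx,dy 86.9 32.1 TCP z contact 170.8 dz 44.3
(0, -23) tool dx,dy 47.0 15.9 TCP z contact 162.6 dz 52.5
(0, 23) tool dx,dy 93.0 16.0 TCP z contact 162.6 dz 52.5
```

{"name": "jog_arm", "arguments": {
  "deltas": [
    {"dx":0.03,"dy":0.016,"dz":0,"yaw":0,"claw":0.005},
    {"dx":0.053,"dy":0.032,"dz":0,"yaw":0,"claw":0.005},
    {"dx":0.053,"dy":0.032,"dz":0.015,"yaw":0,"claw":0.005},
    {"dx":0.053,"dy":0.032,"dz":0.032,"yaw":0,"claw":0.005},
    {"dx":0.053,"dy":0.032,"dz":0.038,"yaw":0,"claw":0.005}
  ]
}}

```text
t: 15.92
tcp_pos: [531.5, -205.4, 175.2]
ee_rot: [[0.016, 1.0, -0.002], [1.0, -0.016, 0.001], [0.001, -0.002, -1.0]]
ft_force: [-0.6, 0.4, -1.1]
gripper_width: 0.189
gripper_force: 29.9
```

{"name": "jog_arm", "arguments": {
  "deltas": [
    {"dx":0,"dy":0,"dz":0.002,"yaw":0,"claw":0.005},
    {"dx":0,"dy":0,"dz":0.004,"yaw":0,"claw":0.005},
    {"dx":0,"dy":0,"dz":0.005,"yaw":0,"claw":0.005},
    {"dx":0,"dy":0,"dz":0.006,"yaw":0,"claw":0.005},
    {"dx":0,"dy":0,"dz":0.0065,"yaw":0,"claw":0.005}
  ]
}}

```text
t: 16.33
tcp_pos: [532.5, -207.3, 171.5]
ee_rot: [[0.018, 1.0, 0.002], [1.0, -0.018, -0.001], [-0.001, 0.002, -1.0]]
ft_force: [-0.3, -0.1, 6.6]
gripper_width: 0.185
gripper_force: 29.9
```

{"name": "jog_arm", "arguments": {
  "deltas": [
    {"dx":0,"dy":0,"dz":0.0004,"yaw":0,"claw":0.005},
    {"dx":0,"dy":0,"dz":0.0008,"yaw":0,"claw":0.005},
    {"dx":0,"dy":0,"dz":0.001,"yaw":0,"claw":0.005},
    {"dx":0,"dy":0,"dz":0.001,"yaw":0,"claw":0.005},
    {"dx":0,"dy":0,"dz":0.001,"yaw":0,"claw":0.005}
  ]
}}

```text
t: 16.75
tcp_pos: [532.7, -207.4, 170.7]
ee_rot: [[0.018, 1.0, 0.002], [1.0, -0.018, -0.001], [-0.001, 0.002, -1.0]]
ft_force: [0.9, 1.2, 6.4]
gripper_width: 0.187
gripper_force: 29.9
```

{"name": "jog_arm", "arguments": {
  "deltas": [
    {"dx":0,"dy":0,"dz":-0.01,"yaw":0,"claw":0.005},
    {"dx":0,"dy":0,"dz":-0.025,"yaw":0,"claw":0.005},
    {"dx":-0.03,"dy":-0.016,"dz":-0.045,"yaw":0,"claw":0.005},
    {"dx":-0.053,"dy":-0.032,"dz":-0.045,"yaw":0,"claw":0.005},
    {"dx":-0.053,"dy":-0.032,"dz":-0.045,"yaw":0,"claw":0.005}
  ]
}}

```text
t: 17.17
tcp_pos: [497.7, -262.9, 216.7]
ee_rot: [[0.02, 1.0, 0.002], [1.0, -0.02, -0.003], [-0.003, 0.002, -1.0]]
ft_force: [0.8, -1.1, -0.9]
gripper_width: 0.186
gripper_force: 29.9
```

{"name": "jog_arm", "arguments": {
  "deltas": [
    {"dx":0,"dy":0,"dz":0,"yaw":0,"claw":0.005},
    {"dx":0,"dy":0,"dz":0,"yaw":0,"claw":0.005},
    {"dx":0,"dy":0,"dz":0,"yaw":0,"claw":0.005},
    {"dx":0,"dy":0,"dz":0,"yaw":0,"claw":0.005},
    {"dx":0,"dy":0,"dz":0,"yaw":0,"claw":0.005}
  ]
}}

```text
t: 17.58
tcp_pos: [499.3, -258.6, 214.4]
ee_rot: [[0.017, 1.0, -0.0], [1.0, -0.017, 0.0], [0.0, -0.0, -1.0]]
ft_force: [0.6, -0.0, -1.0]
gripper_width: 0.186
gripper_force: 29.9
```

```bash
python3 chk.py w9
```

```text
t 17.5833 tcp [ 499.31  -258.626  214.439] C [ 526.174 -192.958   93.159] sd (np.float64(0.5683270187954812), 1504) rad (np.float64(28.3886543304814), np.float64(28.95500602347194), np.float64(29.805775623257937)) gap -0.023103191844810134 tilt [-0.339 -0.289]
(-14, -19) tool dx,dy 51.2 3.8 TCP z contact 155.1 dz 59.3
(-14, 19) tool dx,dy 89.2 3.9 TCP z contact 155.3 dz 59.1
(18, -17) tool dx,dy 53.1 32.4 TCP z contact 169.6 dz 44.8
(18, 17) tool dx,dy 87.1 32.5 TCP z contact 169.8 dz 44.6
(0, -23) tool dx,dy 47.2 16.3 TCP z contact 161.4 dz 53.0
(0, 23) tool dx,dy 93.2 16.4 TCP z contact 161.7 dz 52.8
```

{"name": "jog_arm", "arguments": {
  "deltas": [
    {"dx":0.03,"dy":0.001,"dz":0,"yaw":0,"claw":0.005},
    {"dx":0.06,"dy":0.002,"dz":0,"yaw":0,"claw":0.005},
    {"dx":0.089,"dy":0.0035,"dz":0,"yaw":0,"claw":0.005},
    {"dx":0.089,"dy":0.0035,"dz":0.03,"yaw":0,"claw":0.005},
    {"dx":0.089,"dy":0.0035,"dz":0.054,"yaw":0,"claw":0.005}
  ]
}}

```text
t: 18.05
tcp_pos: [505.0, -168.8, 160.5]
ee_rot: [[0.015, 1.0, 0.002], [1.0, -0.015, -0.001], [-0.001, 0.002, -1.0]]
ft_force: [0.6, -0.4, -1.4]
gripper_width: 0.19
gripper_force: 29.9
```

{"name": "jog_arm", "arguments": {
  "deltas": [
    {"dx":0,"dy":0,"dz":0.002,"yaw":0,"claw":0.005},
    {"dx":0,"dy":0,"dz":0.003,"yaw":0,"claw":0.005},
    {"dx":0,"dy":0,"dz":0.004,"yaw":0,"claw":0.005},
    {"dx":0,"dy":0,"dz":0.0045,"yaw":0,"claw":0.005},
    {"dx":0,"dy":0,"dz":0.005,"yaw":0,"claw":0.005}
  ]
}}

```text
t: 18.47
tcp_pos: [504.8, -170.8, 156.6]
ee_rot: [[0.018, 1.0, 0.002], [1.0, -0.018, -0.001], [-0.001, 0.002, -1.0]]
ft_force: [0.7, 0.5, 4.1]
gripper_width: 0.185
gripper_force: 29.9
```

{"name": "jog_arm", "arguments": {
  "deltas": [
    {"dx":0,"dy":0,"dz":0.0005,"yaw":0,"claw":0.005},
    {"dx":0,"dy":0,"dz":0.001,"yaw":0,"claw":0.005},
    {"dx":0,"dy":0,"dz":0.001,"yaw":0,"claw":0.005},
    {"dx":0,"dy":0,"dz":0.001,"yaw":0,"claw":0.005},
    {"dx":0,"dy":0,"dz":0.001,"yaw":0,"claw":0.005}
  ]
}}

```text
t: 18.88
tcp_pos: [505.1, -170.9, 156.0]
ee_rot: [[0.018, 1.0, 0.003], [1.0, -0.018, -0.001], [-0.001, 0.003, -1.0]]
ft_force: [-1.3, 1.0, 11.3]
gripper_width: 0.187
gripper_force: 30.0
```

{"name": "jog_arm", "arguments": {
  "deltas": [
    {"dx":0,"dy":0,"dz":0.0005,"yaw":0,"claw":0.005},
    {"dx":0,"dy":0,"dz":0.001,"yaw":0,"claw":0.005},
    {"dx":0,"dy":0,"dz":0.001,"yaw":0,"claw":0.005},
    {"dx":0,"dy":0,"dz":0.001,"yaw":0,"claw":0.005},
    {"dx":0,"dy":0,"dz":0.001,"yaw":0,"claw":0.005}
  ]
}}

```text
t: 19.3
tcp_pos: [505.4, -171.2, 155.5]
ee_rot: [[0.018, 1.0, 0.003], [1.0, -0.018, -0.002], [-0.002, 0.003, -1.0]]
ft_force: [-1.5, 1.0, 19.0]
gripper_width: 0.189
gripper_force: 30.0
```

{"name": "jog_arm", "arguments": {
  "deltas": [
    {"dx":0,"dy":0,"dz":-0.02,"yaw":0,"claw":0.005},
    {"dx":0,"dy":0,"dz":-0.045,"yaw":0,"claw":0.005},
    {"dx":-0.038,"dy":0,"dz":-0.045,"yaw":0,"claw":0.005},
    {"dx":-0.038,"dy":0,"dz":-0.03,"yaw":0,"claw":0.005},
    {"dx":-0.038,"dy":0,"dz":-0.008,"yaw":0,"claw":0.005}
  ]
}}

```text
t: 19.72
tcp_pos: [505.1, -210.7, 163.7]
ee_rot: [[0.02, 1.0, 0.005], [1.0, -0.02, -0.003], [-0.003, 0.005, -1.0]]
ft_force: [-0.6, 0.8, -1.8]
gripper_width: 0.19
gripper_force: 29.9
```

{"name": "jog_arm", "arguments": {
  "deltas": [
    {"dx":0,"dy":0,"dz":0.003,"yaw":0,"claw":0.005},
    {"dx":0,"dy":0,"dz":0.005,"yaw":0,"claw":0.005},
    {"dx":0,"dy":0,"dz":0.006,"yaw":0,"claw":0.005},
    {"dx":0,"dy":0,"dz":0.007,"yaw":0,"claw":0.005},
    {"dx":0,"dy":0,"dz":0.0075,"yaw":0,"claw":0.005}
  ]
}}

```text
t: 20.13
tcp_pos: [503.9, -208.4, 155.2]
ee_rot: [[0.018, 1.0, 0.001], [1.0, -0.018, -0.001], [-0.001, 0.001, -1.0]]
ft_force: [-3.1, -0.9, 9.7]
gripper_width: 0.188
gripper_force: 29.9
```

{"name": "jog_arm", "arguments": {
  "deltas": [
    {"dx":0,"dy":0,"dz":0.0005,"yaw":0,"claw":0.005},
    {"dx":0,"dy":0,"dz":0.001,"yaw":0,"claw":0.005},
    {"dx":0,"dy":0,"dz":0.001,"yaw":0,"claw":0.005},
    {"dx":0,"dy":0,"dz":0.001,"yaw":0,"claw":0.005},
    {"dx":0,"dy":0,"dz":0.001,"yaw":0,"claw":0.005}
  ]
}}

```text
t: 20.55
tcp_pos: [504.5, -208.7, 154.9]
ee_rot: [[0.018, 1.0, 0.003], [1.0, -0.018, -0.002], [-0.002, 0.003, -1.0]]
ft_force: [-3.5, 0.6, 12.9]
gripper_width: 0.189
gripper_force: 30.0
```

{"name": "jog_arm", "arguments": {
  "deltas": [
    {"dx":0,"dy":0,"dz":0.0005,"yaw":0,"claw":0.005},
    {"dx":0,"dy":0,"dz":0.001,"yaw":0,"claw":0.005},
    {"dx":0,"dy":0,"dz":0.001,"yaw":0,"claw":0.005},
    {"dx":0,"dy":0,"dz":0.001,"yaw":0,"claw":0.005},
    {"dx":0,"dy":0,"dz":0.001,"yaw":0,"claw":0.005}
  ]
}}

```text
t: 20.97
tcp_pos: [505.0, -209.0, 154.4]
ee_rot: [[0.018, 1.0, 0.004], [1.0, -0.018, -0.002], [-0.002, 0.004, -1.0]]
ft_force: [-2.5, -1.0, 18.6]
gripper_width: 0.189
gripper_force: 30.0
```

{"name": "jog_arm", "arguments": {
  "deltas": [
    {"dx":0,"dy":0,"dz":-0.02,"yaw":0,"claw":0.005},
    {"dx":0,"dy":0,"dz":-0.045,"yaw":0,"claw":0.005},
    {"dx":0.002,"dy":0.0285,"dz":-0.045,"yaw":0,"claw":0.005},
    {"dx":0.002,"dy":0.0285,"dz":-0.035,"yaw":0,"claw":0.005},
    {"dx":0.002,"dy":0.0285,"dz":-0.023,"yaw":0,"claw":0.005}
  ]
}}

```text
t: 21.38
tcp_pos: [534.3, -207.1, 176.5]
ee_rot: [[0.017, 1.0, 0.004], [1.0, -0.017, -0.002], [-0.002, 0.004, -1.0]]
ft_force: [-0.9, 0.3, -1.8]
gripper_width: 0.186
gripper_force: 30.0
```

{"name": "jog_arm", "arguments": {
  "deltas": [
    {"dx":0,"dy":0,"dz":0.002,"yaw":0,"claw":0.005},
    {"dx":0,"dy":0,"dz":0.003,"yaw":0,"claw":0.005},
    {"dx":0,"dy":0,"dz":0.004,"yaw":0,"claw":0.005},
    {"dx":0,"dy":0,"dz":0.005,"yaw":0,"claw":0.005},
    {"dx":0,"dy":0,"dz":0.006,"yaw":0,"claw":0.005}
  ]
}}

```text
t: 21.8
tcp_pos: [532.3, -207.0, 169.6]
ee_rot: [[0.018, 1.0, 0.001], [1.0, -0.018, -0.001], [-0.001, 0.001, -1.0]]
ft_force: [0.2, 0.5, 6.5]
gripper_width: 0.184
gripper_force: 30.0
```

{"name": "jog_arm", "arguments": {
  "deltas": [
    {"dx":0,"dy":0,"dz":0.0005,"yaw":0,"claw":0.005},
    {"dx":0,"dy":0,"dz":0.001,"yaw":0,"claw":0.005},
    {"dx":0,"dy":0,"dz":0.0015,"yaw":0,"claw":0.005},
    {"dx":0,"dy":0,"dz":0.0015,"yaw":0,"claw":0.005},
    {"dx":0,"dy":0,"dz":0.0015,"yaw":0,"claw":0.005}
  ]
}}

```text
t: 22.22
tcp_pos: [532.9, -207.4, 169.0]
ee_rot: [[0.018, 1.0, 0.003], [1.0, -0.018, -0.001], [-0.001, 0.003, -1.0]]
ft_force: [-1.4, 0.5, 13.5]
gripper_width: 0.186
gripper_force: 30.0
```

{"name": "jog_arm", "arguments": {
  "deltas": [
    {"dx":0,"dy":0,"dz":0.0005,"yaw":0,"claw":0.005},
    {"dx":0,"dy":0,"dz":0.001,"yaw":0,"claw":0.005},
    {"dx":0,"dy":0,"dz":0.001,"yaw":0,"claw":0.005},
    {"dx":0,"dy":0,"dz":0.001,"yaw":0,"claw":0.005},
    {"dx":0,"dy":0,"dz":0.001,"yaw":0,"claw":0.005}
  ]
}}

```text
t: 22.63
tcp_pos: [533.3, -207.7, 168.7]
ee_rot: [[0.018, 1.0, 0.004], [1.0, -0.018, -0.002], [-0.002, 0.004, -1.0]]
ft_force: [-1.7, 0.5, 20.5]
gripper_width: 0.185
gripper_force: 30.0
```

{"name": "jog_arm", "arguments": {
  "deltas": [
    {"dx":0,"dy":0,"dz":-0.02,"yaw":0,"claw":0.005},
    {"dx":0,"dy":0,"dz":-0.04,"yaw":0,"claw":0.005},
    {"dx":0.034,"dy":0,"dz":-0.04,"yaw":0,"claw":0.005},
    {"dx":0.034,"dy":0,"dz":-0.02,"yaw":0,"claw":0.005},
    {"dx":0.034,"dy":0,"dz":-0.008,"yaw":0,"claw":0.005}
  ]
}}

```text
t: 23.05
tcp_pos: [532.8, -171.8, 174.6]
ee_rot: [[0.017, 1.0, 0.001], [1.0, -0.017, -0.0], [-0.0, 0.001, -1.0]]
ft_force: [0.0, 0.1, -0.9]
gripper_width: 0.189
gripper_force: 30.0
```

{"name": "jog_arm", "arguments": {
  "deltas": [
    {"dx":0,"dy":0,"dz":0.003,"yaw":0,"claw":0.005},
    {"dx":0,"dy":0,"dz":0.0045,"yaw":0,"claw":0.005},
    {"dx":0,"dy":0,"dz":0.0055,"yaw":0,"claw":0.005},
    {"dx":0,"dy":0,"dz":0.0065,"yaw":0,"claw":0.005},
    {"dx":0,"dy":0,"dz":0.007,"yaw":0,"claw":0.005}
  ]
}}

```text
t: 23.47
tcp_pos: [533.2, -173.4, 168.7]
ee_rot: [[0.018, 1.0, 0.002], [1.0, -0.018, -0.001], [-0.001, 0.002, -1.0]]
ft_force: [-2.4, 1.2, 11.4]
gripper_width: 0.185
gripper_force: 30.0
```

{"name": "jog_arm", "arguments": {
  "deltas": [
    {"dx":0,"dy":0,"dz":0.0005,"yaw":0,"claw":0.005},
    {"dx":0,"dy":0,"dz":0.001,"yaw":0,"claw":0.005},
    {"dx":0,"dy":0,"dz":0.0015,"yaw":0,"claw":0.005},
    {"dx":0,"dy":0,"dz":0.0015,"yaw":0,"claw":0.005},
    {"dx":0,"dy":0,"dz":0.0015,"yaw":0,"claw":0.005}
  ]
}}

```text
t: 23.88
tcp_pos: [533.9, -173.7, 168.2]
ee_rot: [[0.018, 1.0, 0.004], [1.0, -0.018, -0.002], [-0.002, 0.004, -1.0]]
ft_force: [-2.8, 1.2, 18.4]
gripper_width: 0.188
gripper_force: 30.1
```

{"name": "jog_arm", "arguments": {
  "deltas": [
    {"dx":0,"dy":0,"dz":-0.02,"yaw":0,"claw":0.005},
    {"dx":0,"dy":0,"dz":-0.046,"yaw":0,"claw":0.005},
    {"dx":-0.03,"dy":-0.015,"dz":-0.046,"yaw":0,"claw":0.005},
    {"dx":-0.06,"dy":-0.032,"dz":-0.046,"yaw":0,"claw":0.005},
    {"dx":-0.087,"dy":-0.032,"dz":-0.046,"yaw":0,"claw":0.005}
  ]
}}

```text
t: 24.3
tcp_pos: [497.2, -260.5, 213.3]
ee_rot: [[0.018, 1.0, 0.0], [1.0, -0.018, -0.001], [-0.001, 0.0, -1.0]]
ft_force: [0.6, 0.4, 0.1]
gripper_width: 0.187
gripper_force: 30.0
```

{"name": "jog_arm", "arguments": {
  "deltas": [
    {"dx":0,"dy":0,"dz":0,"yaw":0,"claw":0.005},
    {"dx":0,"dy":0,"dz":0,"yaw":0,"claw":0.005},
    {"dx":0,"dy":0,"dz":0,"yaw":0,"claw":0.005},
    {"dx":0,"dy":0,"dz":0,"yaw":0,"claw":0.005},
    {"dx":0,"dy":0,"dz":0,"yaw":0,"claw":0.005}
  ]
}}

```text
t: 24.72
tcp_pos: [499.3, -258.4, 212.2]
ee_rot: [[0.017, 1.0, 0.0], [1.0, -0.017, 0.0], [0.0, 0.0, -1.0]]
ft_force: [-0.3, -0.2, -0.9]
gripper_width: 0.189
gripper_force: 30.0
```

```bash
python3 chk.py w10; python3 - <<'E'
from cup import *
# drift in hand, and cup rim residual vs face by quadrant
for w in('w4','w10'):
    s,d=pickle.load(open(w+'.pkl','rb'));P=cloud(d,wrist(s,d))[180:235,240:310]
    sa=cv2.cvtColor(d['frame'],cv2.COLOR_RGB2HSV)[180:235,240:310,1]
    m=(sa<80)&(abs(P[...,2]-(s['tcp_pos'][2]-45))<20)&(abs(P[...,0]-s['tcp_pos'][0])<14)
    Q=P[m]-s['tcp_pos'];print(w,len(Q),np.percentile(Q,[2,98],0))
r=analyse(s,d,(180,20,370,230));report(r)
im=d['frame'][20:235,180:370,::-1];cv2.imwrite('pics/w10.png',cv2.resize(im,None,fx=2.7,fy=2.7,interpolation=cv2.INTER_CUBIC))
E
```

```text
t 24.7167 tcp [ 499.281 -258.431  212.156] C [ 526.287 -192.875   92.927] sd (np.float64(0.5275132786541498), 1423) rad (np.float64(28.299446649393598), np.float64(28.90095231609407), np.float64(29.681926703650028)) gap -0.26571456233272794 tilt [0.207 0.387]
(-14, -19) tool dx,dy 51.1 4.0 TCP z contact 155.3 dz 56.9
(-14, 19) tool dx,dy 89.1 4.0 TCP z contact 155.0 dz 57.2
(18, -17) tool dx,dy 53.0 32.6 TCP z contact 169.4 dz 42.7
(18, 17) tool dx,dy 87.0 32.6 TCP z contact 169.2 dz 43.0
(0, -23) tool dx,dy 47.0 16.5 TCP z contact 161.5 dz 50.7
(0, 23) tool dx,dy 93.1 16.6 TCP z contact 161.2 dz 51.0
w4 203 [[ -2.569  -2.257 -63.924]
 [  9.895   2.73  -34.092]]
w10 208 [[ -4.909  -1.571 -64.042]
 [  7.556   3.116 -33.638]]
face n [-0.447  0.009  0.894] [ 532.374 -191.025   89.542] (np.float64(0.5630297252972332), 5613) tilt 26.579727945246432
xa [ 0.894 -0.018  0.447] ya [ 0.02  1.   -0.  ]
ring n [-0.444  0.015  0.896] (np.float64(0.5275132786541498), 1423) ctr [ 526.287 -192.875   92.927] rad (np.float64(28.299446649393598), np.float64(28.90095231609407), np.float64(29.681926703650028)) gap -0.26571456233272794
tip tilt x,y deg (n along x,y) [0.196 0.37 ]
```

View pics/w10.png

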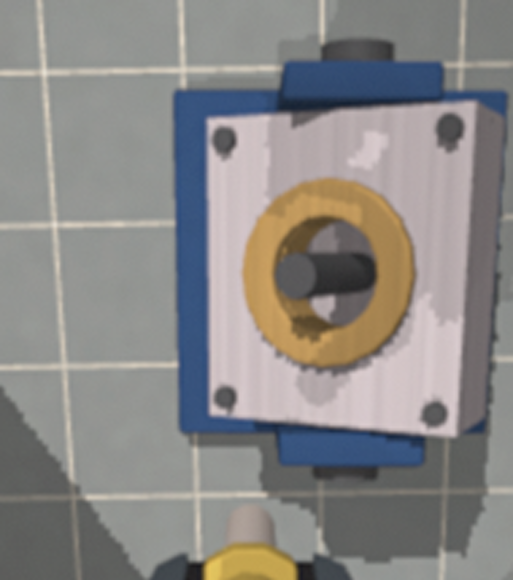

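Home by eye: the ring (crop 328,272) is flush on the face all round, and the stub is clear. I'll press once more on the two downhill corners to settle any remaining tip.

{"name": "jog_arm", "arguments": {
  "deltas": [
    {"dx":0.03,"dy":0.003,"dz":0,"yaw":0,"claw":0.005},
    {"dx":0.051,"dy":0.006,"dz":0.01,"yaw":0,"claw":0.005},
    {"dx":0.051,"dy":0.006,"dz":0.03,"yaw":0,"claw":0.005},
    {"dx":0.051,"dy":0.006,"dz":0.048,"yaw":0,"claw":0.005},
    {"dx":0.051,"dy":0.006,"dz":0.052,"yaw":0,"claw":0.005}
  ]
}}

```text
t: 25.18
tcp_pos: [504.9, -206.8, 157.8]
ee_rot: [[0.017, 1.0, -0.003], [1.0, -0.017, 0.002], [0.002, -0.003, -1.0]]
ft_force: [-0.6, -0.5, -1.2]
gripper_width: 0.185
gripper_force: 30.0
```

{"name": "jog_arm", "arguments": {
  "deltas": [
    {"dx":0,"dy":0,"dz":0.002,"yaw":0,"claw":0.005},
    {"dx":0,"dy":0,"dz":0.0035,"yaw":0,"claw":0.005},
    {"dx":0,"dy":0,"dz":0.0045,"yaw":0,"claw":0.005},
    {"dx":0,"dy":0,"dz":0.0055,"yaw":0,"claw":0.005},
    {"dx":0,"dy":0,"dz":0.006,"yaw":0,"claw":0.005}
  ]
}}

```text
t: 25.6
tcp_pos: [506.9, -209.1, 155.5]
ee_rot: [[0.018, 1.0, 0.002], [1.0, -0.018, -0.001], [-0.001, 0.002, -1.0]]
ft_force: [-2.1, 1.2, 14.5]
gripper_width: 0.189
gripper_force: 30.0
```

{"name": "jog_arm", "arguments": {
  "deltas": [
    {"dx":0,"dy":0,"dz":0.0005,"yaw":0,"claw":0.005},
    {"dx":0,"dy":0,"dz":0.001,"yaw":0,"claw":0.005},
    {"dx":0,"dy":0,"dz":0.0015,"yaw":0,"claw":0.005},
    {"dx":0,"dy":0,"dz":0.0015,"yaw":0,"claw":0.005},
    {"dx":0,"dy":0,"dz":0.0015,"yaw":0,"claw":0.005}
  ]
}}

```text
t: 26.02
tcp_pos: [507.4, -209.4, 155.0]
ee_rot: [[0.018, 1.0, 0.004], [1.0, -0.018, -0.002], [-0.002, 0.004, -1.0]]
ft_force: [-3.2, 1.4, 22.7]
gripper_width: 0.188
gripper_force: 30.1
```

{"name": "jog_arm", "arguments": {
  "deltas": [
    {"dx":0,"dy":0,"dz":-0.02,"yaw":0,"claw":0.005},
    {"dx":0,"dy":0,"dz":-0.045,"yaw":0,"claw":0.005},
    {"dx":0.038,"dy":0,"dz":-0.045,"yaw":0,"claw":0.005},
    {"dx":0.038,"dy":0,"dz":-0.03,"yaw":0,"claw":0.005},
    {"dx":0.038,"dy":0,"dz":-0.008,"yaw":0,"claw":0.005}
  ]
}}

```text
t: 26.43
tcp_pos: [508.5, -170.0, 163.0]
ee_rot: [[0.017, 1.0, 0.005], [1.0, -0.017, -0.002], [-0.002, 0.005, -1.0]]
ft_force: [-0.5, -1.1, -1.1]
gripper_width: 0.189
gripper_force: 30.0
```

{"name": "jog_arm", "arguments": {
  "deltas": [
    {"dx":0,"dy":0,"dz":0.003,"yaw":0,"claw":0.005},
    {"dx":0,"dy":0,"dz":0.005,"yaw":0,"claw":0.005},
    {"dx":0,"dy":0,"dz":0.0065,"yaw":0,"claw":0.005},
    {"dx":0,"dy":0,"dz":0.0075,"yaw":0,"claw":0.005},
    {"dx":0,"dy":0,"dz":0.008,"yaw":0,"claw":0.005}
  ]
}}

```text
t: 26.85
tcp_pos: [507.5, -171.2, 154.5]
ee_rot: [[0.019, 1.0, 0.002], [1.0, -0.019, -0.001], [-0.001, 0.002, -1.0]]
ft_force: [-3.9, 0.7, 19.3]
gripper_width: 0.184
gripper_force: 30.2
```

{"name": "jog_arm", "arguments": {
  "deltas": [
    {"dx":0,"dy":0,"dz":-0.02,"yaw":0,"claw":0.005},
    {"dx":0,"dy":0,"dz":-0.058,"yaw":0,"claw":0.005},
    {"dx":-0.03,"dy":-0.004,"dz":-0.058,"yaw":0,"claw":0.005},
    {"dx":-0.06,"dy":-0.008,"dz":-0.058,"yaw":0,"claw":0.005},
    {"dx":-0.088,"dy":-0.008,"dz":-0.058,"yaw":0,"claw":0.005}
  ]
}}

```text
t: 27.27
tcp_pos: [497.1, -260.0, 212.6]
ee_rot: [[0.018, 1.0, 0.002], [1.0, -0.018, -0.002], [-0.002, 0.002, -1.0]]
ft_force: [0.4, 0.7, -1.7]
gripper_width: 0.187
gripper_force: 30.0
```

{"name": "jog_arm", "arguments": {
  "deltas": [
    {"dx":0,"dy":0,"dz":0,"yaw":0,"claw":0.005},
    {"dx":0,"dy":0,"dz":0,"yaw":0,"claw":0.005},
    {"dx":0,"dy":0,"dz":0,"yaw":0,"claw":0.005},
    {"dx":0,"dy":0,"dz":0,"yaw":0,"claw":0.005},
    {"dx":0,"dy":0,"dz":0,"yaw":0,"claw":0.005}
  ]
}}

```text
t: 27.68
tcp_pos: [497.2, -257.5, 210.8]
ee_rot: [[0.017, 1.0, 0.0], [1.0, -0.017, 0.0], [0.0, 0.0, -1.0]]
ft_force: [0.1, -0.8, -0.2]
gripper_width: 0.187
gripper_force: 30.0
```

```bash
python3 chk.py w11|head -1; python3 - <<'E'
from cup import *
for w in('w2','w5','w11'):
    s,d=pickle.load(open(w+'.pkl','rb'));P=cloud(d,wrist(s,d))[180:235,240:310]
    sa=cv2.cvtColor(d['frame'],cv2.COLOR_RGB2HSV)[180:235,240:310,1]
    Q=(P-s['tcp_pos'])@s['ee_rot']
    for z in(36,44,52,60,64):
        m=(sa<80)&(abs(Q[...,2]-z)<3)&(abs(Q[...,1])<16)&(abs(Q[...,0])<20)
        if m.sum()>5:q=Q[m];print(w,z,m.sum(),'y mid %.1f w %.1f xmax %.1f'%((q[:,1].min()+q[:,1].max())/2,np.ptp(q[:,1]),np.percentile(q[:,0],97)))
    print(Q[(sa<80)&(abs(Q[...,1])<12)&(abs(Q[...,0])<12)][:,2].max())
E
```

```text
t 27.6833 tcp [ 497.169 -257.467  210.827] C [ 526.189 -192.879   92.98 ] sd (np.float64(0.5359478169974681), 1538) rad (np.float64(28.350906796067758), np.float64(28.88596683364576), np.float64(29.769681415660894)) gap -0.18570627531340023 tilt [-0.478  0.414]
w2 36 29 y mid 3.4 w 9.0 xmax 3.1
w2 44 42 y mid 3.1 w 12.9 xmax 3.0
w2 52 41 y mid 3.6 w 12.5 xmax 2.8
w2 60 40 y mid 3.6 w 12.9 xmax 2.9
w2 64 34 y mid 3.7 w 13.1 xmax 2.8
226.70819275849064
w5 36 27 y mid 3.4 w 9.0 xmax 3.0
w5 44 46 y mid 3.2 w 12.9 xmax 2.7
w5 52 38 y mid 3.2 w 13.2 xmax 2.7
w5 60 37 y mid 3.7 w 12.9 xmax 2.8
w5 64 35 y mid 3.7 w 13.1 xmax 2.8
217.5405681942431
w11 36 28 y mid 1.0 w 8.3 xmax 3.1
w11 44 43 y mid 1.0 w 12.8 xmax 3.1
w11 52 43 y mid 1.4 w 12.6 xmax 3.1
w11 60 36 y mid 1.4 w 12.9 xmax 3.0
w11 64 40 y mid 1.4 w 13.1 xmax 3.1
212.76764365764907
```

{"name": "jog_arm", "arguments": {
  "deltas": [
    {"dx":0.038,"dy":-0.014,"dz":-0.002,"yaw":0,"claw":0.005},
    {"dx":0.076,"dy":-0.028,"dz":-0.004,"yaw":0,"claw":0.005},
    {"dx":0.114,"dy":-0.043,"dz":-0.006,"yaw":0,"claw":0.005},
    {"dx":0.151,"dy":-0.057,"dz":-0.008,"yaw":0,"claw":0.005},
    {"dx":0.189,"dy":-0.071,"dz":-0.01,"yaw":0,"claw":0.005}
  ]
}}

```text
t: 28.15
tcp_pos: [428.4, -66.1, 220.7]
ee_rot: [[0.018, 1.0, 0.0], [1.0, -0.018, 0.0], [0.0, 0.0, -1.0]]
ft_force: [1.2, 0.8, -1.0]
gripper_width: 0.187
gripper_force: 30.0
```

{"name": "jog_arm", "arguments": {
  "deltas": [
    {"dx":0.039,"dy":0,"dz":0,"yaw":0,"claw":0.005},
    {"dx":0.078,"dy":0,"dz":0,"yaw":0,"claw":0.005},
    {"dx":0.118,"dy":0,"dz":0,"yaw":0,"claw":0.005},
    {"dx":0.157,"dy":0,"dz":0,"yaw":0,"claw":0.005},
    {"dx":0.197,"dy":-0.002,"dz":0,"yaw":0,"claw":0.005}
  ]
}}

```text
t: 28.57
tcp_pos: [430.6, 131.4, 220.9]
ee_rot: [[0.017, 1.0, 0.001], [1.0, -0.017, 0.0], [0.0, 0.001, -1.0]]
ft_force: [1.9, 0.1, -0.1]
gripper_width: 0.189
gripper_force: 30.0
```

{"name": "jog_arm", "arguments": {
  "deltas": [
    {"dx":0.023,"dy":0.032,"dz":0,"yaw":0,"claw":0.005},
    {"dx":0.046,"dy":0.065,"dz":0,"yaw":0,"claw":0.005},
    {"dx":0.069,"dy":0.098,"dz":0,"yaw":0,"claw":0.005},
    {"dx":0.092,"dy":0.13,"dz":0,"yaw":0,"claw":0.005},
    {"dx":0.115,"dy":0.163,"dz":0,"yaw":0,"claw":0.005}
  ]
}}

```text
t: 28.98
tcp_pos: [596.8, 243.1, 220.6]
ee_rot: [[0.017, 1.0, -0.0], [1.0, -0.017, -0.0], [-0.0, -0.0, -1.0]]
ft_force: [-0.7, -0.4, -1.1]
gripper_width: 0.188
gripper_force: 30.0
```

{"name": "jog_arm", "arguments": {
  "deltas": [
    {"dx":0.006,"dy":0.009,"dz":0,"yaw":0.07,"claw":0.005},
    {"dx":0.012,"dy":0.018,"dz":0,"yaw":0.142,"claw":0.005},
    {"dx":0.012,"dy":0.018,"dz":0,"yaw":0.142,"claw":0.005},
    {"dx":0.012,"dy":0.018,"dz":0,"yaw":0.142,"claw":0.005},
    {"dx":0.012,"dy":0.018,"dz":0,"yaw":0.142,"claw":0.005}
  ]
}}

```text
t: 29.4
tcp_pos: [613.4, 252.7, 220.5]
ee_rot: [[0.157, 0.988, -0.001], [0.988, -0.157, -0.0], [-0.0, -0.0, -1.0]]
ft_force: [-0.7, -0.2, -0.2]
gripper_width: 0.188
gripper_force: 30.0
```

```bash
python3 look.py w12 180 60 380 260
```

```text
29.4 [613.44864241 252.67058957 220.5365657 ] [-0.68485332 -0.15164112 -0.24152927]
```

View pics/w12.png

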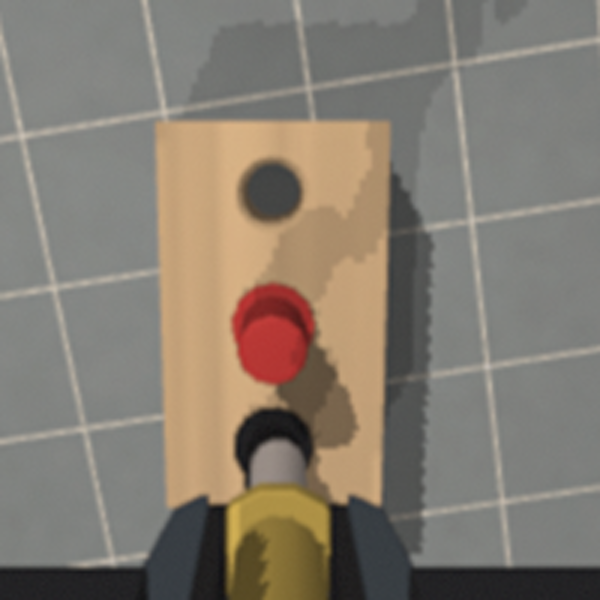

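The empty hole is at crop (271,190), which is pixel (270.2,123.2). The driver and punch are in place, and the drift is clear above them.

```bash
python3 - <<'E'
from h import *
s,d=pickle.load(open('w12.pkl','rb'));T=wrist(s,d);P=cloud(d,T)
f=210/np.tan(np.radians(d['fov_y']/2));u,v=180+(271-1)/3,60+(190-1)/3
w=T[:3,:3]@[(u-d['cx'])/f,(v-d['cy'])/f,1];top=np.nanmedian(P[118:128,290:302][...,2]);print('top z',top)
h=T[:3,3]+w*(65-T[2,3])/w[2];print('hole',h)
Q=(P[180:235,240:310]-s['tcp_pos'])@s['ee_rot'];sa=cv2.cvtColor(d['frame'],cv2.COLOR_RGB2HSV)[180:235,240:310,1]
m=(sa<80)&(Q[...,2]<66)&(Q[...,2]>44)&(abs(Q[...,1])<14)&(abs(Q[...,0])<16);q=Q[m]
dx=np.percentile(q[:,0],97)-7;dy=(q[:,1].min()+q[:,1].max())/2;print('drift in tool',dx,dy,np.ptp(q[:,1]))
D=(h-s['tcp_pos'])@s['ee_rot'];print('move',D[0]-dx,D[1]-dy,'tcp z for seat',5+71,'dz',s['tcp_pos'][2]-76)
E
```

```text
top z 64.27997038732482
hole [622.36467381 315.28828106  65.        ]
drift in tool -3.782927170021517 1.3471575000190978 12.9857251809789
move 67.07064113033438 -2.277549975329403 tcp z for seat 76 dz 144.53656569861042
```

{"name": "jog_arm", "arguments": {
  "deltas": [
    {"dx":0.034,"dy":-0.001,"dz":0,"yaw":0,"claw":0.005},
    {"dx":0.067,"dy":-0.0023,"dz":0,"yaw":0,"claw":0.005},
    {"dx":0.067,"dy":-0.0023,"dz":0.02,"yaw":0,"claw":0.005},
    {"dx":0.067,"dy":-0.0023,"dz":0.05,"yaw":0,"claw":0.005},
    {"dx":0.067,"dy":-0.0023,"dz":0.072,"yaw":0,"claw":0.005}
  ]
}}

```text
t: 29.87
tcp_pos: [621.8, 319.4, 147.4]
ee_rot: [[0.157, 0.988, -0.0], [0.988, -0.157, -0.0], [-0.0, -0.0, -1.0]]
ft_force: [-0.5, -0.5, -1.3]
gripper_width: 0.187
gripper_force: 30.0
```

{"name": "jog_arm", "arguments": {
  "deltas": [
    {"dx":0,"dy":0,"dz":0,"yaw":0,"claw":0.005},
    {"dx":0,"dy":0,"dz":0,"yaw":0,"claw":0.005},
    {"dx":0,"dy":0,"dz":0.006,"yaw":0,"claw":0.005},
    {"dx":0,"dy":0,"dz":0.012,"yaw":0,"claw":0.005},
    {"dx":0,"dy":0,"dz":0.018,"yaw":0,"claw":0.005}
  ]
}}

```text
t: 30.28
tcp_pos: [623.3, 319.4, 131.5]
ee_rot: [[0.159, 0.987, 0.002], [0.987, -0.159, 0.001], [0.001, 0.002, -1.0]]
ft_force: [0.3, 0.9, -1.3]
gripper_width: 0.188
gripper_force: 30.0
```

{"name": "jog_arm", "arguments": {
  "deltas": [
    {"dx":0,"dy":0,"dz":0.008,"yaw":0,"claw":0.005},
    {"dx":0,"dy":0,"dz":0.018,"yaw":0,"claw":0.005},
    {"dx":0,"dy":0,"dz":0.028,"yaw":0,"claw":0.005},
    {"dx":0,"dy":0,"dz":0.038,"yaw":0,"claw":0.005},
    {"dx":0,"dy":0,"dz":0.046,"yaw":0,"claw":0.005}
  ]
}}

```text
t: 30.7
tcp_pos: [622.2, 319.1, 82.9]
ee_rot: [[0.159, 0.987, -0.001], [0.987, -0.159, -0.0], [-0.001, -0.001, -1.0]]
ft_force: [-0.5, 0.5, 0.2]
gripper_width: 0.186
gripper_force: 30.0
```

{"name": "jog_arm", "arguments": {
  "deltas": [
    {"dx":0,"dy":0,"dz":0.002,"yaw":0,"claw":0.005},
    {"dx":0,"dy":0,"dz":0.004,"yaw":0,"claw":0.005},
    {"dx":0,"dy":0,"dz":0.006,"yaw":0,"claw":0.005},
    {"dx":0,"dy":0,"dz":0.0065,"yaw":0,"claw":0.005},
    {"dx":0,"dy":0,"dz":0.007,"yaw":0,"claw":0.005}
  ]
}}

```text
t: 31.12
tcp_pos: [622.9, 319.4, 77.8]
ee_rot: [[0.159, 0.987, 0.001], [0.987, -0.159, 0.0], [0.0, 0.0, -1.0]]
ft_force: [-0.3, 1.2, -0.5]
gripper_width: 0.189
gripper_force: 30.0
```

Lower until it seats, then open.

{"name": "jog_arm", "arguments": {
  "deltas": [
    {"dx":0,"dy":0,"dz":0.0006,"yaw":0,"claw":0.005},
    {"dx":0,"dy":0,"dz":0.0012,"yaw":0,"claw":0.005},
    {"dx":0,"dy":0,"dz":0.0018,"yaw":0,"claw":0.005},
    {"dx":0,"dy":0,"dz":0.0018,"yaw":0,"claw":0.005},
    {"dx":0,"dy":0,"dz":0.0018,"yaw":0,"claw":0.005}
  ]
}}

```text
t: 31.53
tcp_pos: [622.7, 319.3, 75.8]
ee_rot: [[0.159, 0.987, 0.0], [0.987, -0.159, 0.0], [0.0, 0.0, -1.0]]
ft_force: [0.9, 0.1, -0.5]
gripper_width: 0.189
gripper_force: 30.0
```

{"name": "jog_arm", "arguments": {
  "deltas": [
    {"dx":0,"dy":0,"dz":0.0005,"yaw":0,"claw":0.005},
    {"dx":0,"dy":0,"dz":0.001,"yaw":0,"claw":0.005},
    {"dx":0,"dy":0,"dz":0.0015,"yaw":0,"claw":0.005},
    {"dx":0,"dy":0,"dz":0.0015,"yaw":0,"claw":0.005},
    {"dx":0,"dy":0,"dz":0.0015,"yaw":0,"claw":0.005}
  ]
}}

```text
t: 31.95
tcp_pos: [623.0, 319.5, 75.4]
ee_rot: [[0.159, 0.987, 0.001], [0.987, -0.159, 0.001], [0.001, 0.001, -1.0]]
ft_force: [-3.5, -0.3, 11.6]
gripper_width: 0.189
gripper_force: 30.0
```

{"name": "jog_arm", "arguments": {
  "deltas": [
    {"dx":0,"dy":0,"dz":-0.0005,"yaw":0,"claw":0.005},
    {"dx":0,"dy":0,"dz":-0.001,"yaw":0,"claw":0.02},
    {"dx":0,"dy":0,"dz":-0.001,"yaw":0,"claw":0.03},
    {"dx":0,"dy":0,"dz":-0.001,"yaw":0,"claw":0.05},
    {"dx":0,"dy":0,"dz":-0.001,"yaw":0,"claw":0.07}
  ]
}}

```text
t: 32.37
tcp_pos: [622.7, 319.3, 75.1]
ee_rot: [[0.159, 0.987, -0.0], [0.987, -0.159, -0.0], [-0.0, -0.0, -1.0]]
ft_force: [-0.1, 0.2, -0.1]
gripper_width: 0.408
gripper_force: 0.0
```

{"name": "jog_arm", "arguments": {
  "deltas": [
    {"dx":0,"dy":0,"dz":0,"yaw":0,"claw":0.07},
    {"dx":0,"dy":0,"dz":0,"yaw":0,"claw":0.08},
    {"dx":0,"dy":0,"dz":0,"yaw":0,"claw":0.08},
    {"dx":0,"dy":0,"dz":0,"yaw":0,"claw":0.08},
    {"dx":0,"dy":0,"dz":0,"yaw":0,"claw":0.08}
  ]
}}

```text
t: 32.78
tcp_pos: [622.7, 319.3, 75.2]
ee_rot: [[0.159, 0.987, -0.0], [0.987, -0.159, -0.0], [-0.0, -0.0, -1.0]]
ft_force: [-0.3, 0.6, 0.2]
gripper_width: 0.774
gripper_force: 0.0
```

{"name": "jog_arm", "arguments": {
  "deltas": [
    {"dx":0,"dy":0,"dz":-0.015,"yaw":0,"claw":0.08},
    {"dx":0,"dy":0,"dz":-0.04,"yaw":0,"claw":0.08},
    {"dx":0,"dy":0,"dz":-0.075,"yaw":0,"claw":0.08},
    {"dx":0,"dy":0,"dz":-0.11,"yaw":0,"claw":0.08},
    {"dx":-0.03,"dy":-0.02,"dz":-0.145,"yaw":0,"claw":0.08}
  ]
}}

```text
t: 33.2
tcp_pos: [604.7, 299.7, 216.3]
ee_rot: [[0.158, 0.987, 0.003], [0.987, -0.158, 0.002], [0.002, 0.003, -1.0]]
ft_force: [-0.0, 0.2, 0.5]
gripper_width: 0.879
gripper_force: 0.0
```

{"name": "jog_arm", "arguments": {
  "deltas": [
    {"dx":-0.03,"dy":-0.02,"dz":0,"yaw":0,"claw":0.08},
    {"dx":-0.03,"dy":-0.02,"dz":0,"yaw":0,"claw":0.08},
    {"dx":-0.03,"dy":-0.02,"dz":0,"yaw":0,"claw":0.08},
    {"dx":-0.03,"dy":-0.02,"dz":0,"yaw":0,"claw":0.08},
    {"dx":-0.03,"dy":-0.02,"dz":0,"yaw":0,"claw":0.08}
  ]
}}

```text
t: 33.62
tcp_pos: [578.4, 271.5, 214.0]
ee_rot: [[0.159, 0.987, 0.0], [0.987, -0.159, 0.0], [0.0, 0.0, -1.0]]
ft_force: [0.3, 0.4, 0.2]
gripper_width: 0.878
gripper_force: 0.0
```

```bash
python3 look.py w13; python3 - <<'E'
from station import optics
from h import *
d=optics.get_image('side');b=pickle.load(open('side.pkl','rb'))
cv2.imwrite('pics/both.png',np.hstack([cv2.resize(d['frame'][140:420,180:380,::-1],None,fx=2,fy=2),cv2.resize(cv2.imread('pics/w13.png')[60:340,180:380],None,fx=2,fy=2)]))
P,Q=cloud(d),cloud(b)
hs=cv2.cvtColor(d['frame'],cv2.COLOR_RGB2HSV)
m=(hs[...,0]>20)&(hs[...,0]<34)&(hs[...,1]>150)&(P[...,2]>75)&(P[...,2]<130)&(P[...,1]>200);print('drift',m.sum(),P[m].min(0),P[m].max(0))
for n,(y0,y1,x0,x1) in dict(mast=(200,295,275,312),mod=(258,305,212,268),driver=(338,362,230,248)).items():
    print(n,np.nanmedian(abs(d['range_z']-b['range_z'])[y0:y1,x0:x1]),(abs(d['range_z']-b['range_z'])[y0:y1,x0:x1]>8).sum())
E
```

```text
33.6167 [578.42023061 271.46317864 213.99842676] [0.31993871 0.41046406 0.23478616]
drift 183 [614.32052056 307.3301556   75.20559471] [631.68002352 325.33722005 119.4968905 ]
mast 453.7036 2008
mod 323.15955 1570
driver 1.3437805 6
```

View pics/both.png

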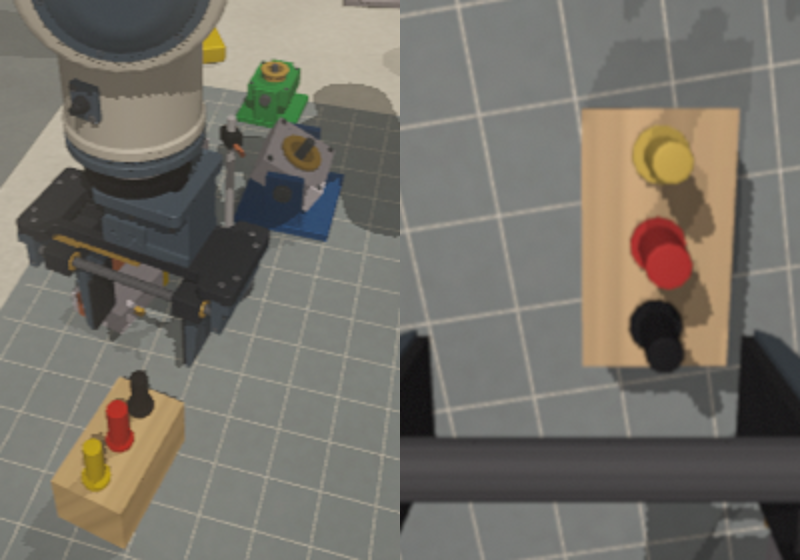

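The drift stands upright with its guard on the stand (left crop 96,470), the driver and punch are unmoved, the mast is standing and the cup is flush.

```bash
python3 -c "
from station import robot
print(robot.job_done())"
```

```text
the job is handed in; nothing more can be done
None
```

I tapped the bearing cup home square on the housing face, with all four corners holding firm under a final 18–23 N press. The drift is back upright in the stand, no other tool was touched and the mast is still standing; the arm blocked a last look at the module, and the job was handed in at about 34 s.

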